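# Bundle briquette slabs in the squaring clamp

## Robot

A 7-joint arm with a two-finger parallel gripper is mounted at the origin on the work surface. World frame = base frame: x ahead of the robot, y to its left, z up, the work surface at z = 0. Lengths are in mm, angles in rad, forces in N, time in s.
With the tool pointing down it reaches from about 400 to 875 mm from the base axis. Payload 4.4 kg.
Tool frame: the origin (TCP) lies between the finger pads; the fingertips stand ctrl.tcp_to_tips ahead of it and the grasp point (between the pads) lies 8 mm behind it (ctrl.tcp_to_tips is the distance from the TCP to the fingertips, in mm); z points along the fingers, y is the direction in which the jaws open and shut (so a half turn about z gives the same grasp; the last joint's range is limited). The gripper opens to 85 mm and grips with 20 to 120 N. Pads are 22 mm wide; open, the fingers measure 114 mm over their backs; the gripper's body (76 mm by 85 mm) begins 54 mm behind the grasp point. The pads swing forward as they close: fully open they stand 13 mm farther back than shut.
Start: joints at [-1.242, 0.628, 0.038, 1.517, -0.027, 0.996, -0.02], TCP at [249.984, 600.022, 242.313] pointing down, gripper open.
Joint ranges: [-3.06, 3.06], [-0.37, 2.12], [-1.25, 1.32], [0.18, 2.47], [-1.1, 4.24], [0.23, 1.98], [-2.94, 2.94]. Speed limits (rad/s): [2.57, 2.57, 3.14, 3.14, 3.14, 3.14, 3.14].

## Interface

Orientations are given as [roll, pitch, yaw] about the fixed x, y, z axes, in that order (R = Rz(yaw) Ry(pitch) Rx(roll)).
In Python, from cell import ctrl gives the robot as it stands.
- The arm moves only by the tool send_rows, never from a script. Its argument "rows" is a list of rows, each an object of numbers: "x", "y", "z": the shift along the world's x, y, z in cm; "roll": the turn about the world's z in degrees; "claw": the closure, from 0 (fully open) to 1 (shut). A call has 1 to 5 rows; each row is the pose to reach, as a shift and turn from the pose commanded when the call began; what a row does not reach only later rows make up. A row lasts 1/12 s, in which the tool goes at most 41.7 mm and 7.16 degrees, less where a joint would pass 70% of its speed; a pose out of reach is approached as far as the arm can. A call with a gripper value outside its range is refused whole. The fingers move at their own pace and stop on an object; the grip force is fixed at half the most. Time passes only in rows, so rows that repeat a pose let the fingers close. It gives the time, the measured TCP pose, the force and the opening at its end, in the units of the state.
- ctrl.read_state(): the state, without advancing time (a new reading comes with each control period).
- ctrl.get_image(name): name is "side" or "top"; returns (picture, depth): 480x640x3 uint8, blue, green, red; 480x640 float32, mm along the optical axis (not along the pixel's ray), 0 where there is no reading.
- ctrl.get_calibration(name): a dict with "intrinsics" (3x3 intrinsics, pixels), "T" (4x4, takes a point from camera to world coordinates). Camera axes: x right, y down, z forward; pixel columns grow to the right and rows downward; lengths in mm; the calibration is good to about 2 mm. A picture is of the moment at which its call begins. get_calibration takes no time and is no camera call.
- ctrl.finish_job(): hands the job in, once; it reports no verdict.
Trained networks look in the newest picture that a camera, given by its name, has taken for a name from the list of things; names that differ only in an ending like _2 or _b are one class to them, and where a whole thing is asked for, a point or a joint stands for the part that bears it (a point fixed in the world has none). Each returns a list of dicts, best first, with "confidence" (0 to 1); they miss things now and then, are a little off and sometimes report something else, mostly with a low value. They report only what shows in the picture. A call takes as long as a camera call. They do not tell look-alikes from the thing itself.
- ctrl.recognise(camera, query): "uv" ([column, row] in pixels, amid what is visible of it).
- ctrl.regions_of(camera, query): "region" (480x640 bool, what is visible of it) and "uv" ([column, row] in pixels, amid what is visible of it).
- ctrl.place_of(camera, query): "uv" ([column, row] in pixels: a listed point, or the origin of a listed thing).
The state is a dict: "clock": time; "qpos": joint angles; "qd": joint speeds; "tau": joint torques, N m; "eef_pos": TCP position; "tool_rot": TCP orientation; "force": force on the tool from outside, world axes, zero at the start; "torque": the same for the moment, N m; "width": finger opening in mm.
Only numpy, scipy, OpenCV 4.12 (cv2) and the standard library are available. Lean on these libraries where they do the work, as an engineer would, in place of code of your own. Each camera call takes 0.05 s, during which the arm holds its last target. There are 200 camera calls.

## Task

Make up a bundle: stack all the brown briquette slabs that are there flat and squarely in one pile on the steel bed of the green squaring clamp, ends against or close to the yellow fence, and lay the plywood cover board on top, flat, centred and in line, its cleats astride the pile. Then wind the red tension wheel clockwise until the pressure plate has pushed the pile up to the fence and holds it firmly there, with the black pointer on the green band of the carriage and never near the end of its spring, and only then throw the lock lever fully over. Leave the rest of the bench as it is.

Things in the scene. Friction and masses are not known exactly. Their poses are not given: they have to be found in the camera images.
- slab0_c (a point): brown pressed-pomace briquette slab, 60 (its x) x 140 (its y) x 32 mm thick (z), about 0.2 kg, lying flat on the table at the start; this point is its centre, 16 mm above its underside; absent (None) in some starts
- slab1_c (a point): brown pressed-pomace briquette slab, 60 (its x) x 140 (its y) x 32 mm thick (z), about 0.2 kg, lying flat on the table at the start; this point is its centre, 16 mm above its underside; absent (None) in some starts
- slab2_c (a point): brown pressed-pomace briquette slab, 60 (its x) x 140 (its y) x 32 mm thick (z), about 0.2 kg, lying flat on the table at the start; this point is its centre, 16 mm above its underside; absent (None) in some starts
- slab3_c (a point): brown pressed-pomace briquette slab, 60 (its x) x 140 (its y) x 32 mm thick (z), about 0.2 kg, lying flat on the table at the start; this point is its centre, 16 mm above its underside; absent (None) in some starts
- board_grip (a point): plywood cover board, 88 (its x) x 120 (its y) mm, 12 mm thick, with two 7 mm wide, 8 mm deep cleats under its long edges (74 mm apart) that hang down on either side of the 60 mm wide pile, and a dark grip bar on top, 22 (x) x 70 (y) x 30 mm high. This point is the centre of the bar: 35 mm above the table at the start, 27 mm above the top slab when the board lies on the pile. 0.12 kg. The clamp does not grip it
- fence_foot (a point): yellow upright fence, 78 mm wide (x), 115 mm high, bolted at a different place each start; this point: middle of the foot of the face that looks at the pile, at bed-top height (30 mm above the table). Its y axis runs along the clamp from the fence to the plate and wheel, x across, z up. Slabs lie with their long side along y, centred on x = 0; a slab's centre is 70 mm from the fence when its end touches it
- bed (a point): flat steel bed of the clamp, 72 mm wide (x) and 205 mm long (y); this point is the centre of its top, 30 mm above the table; axes like the fence. The fence stands on it
- plate_face (a point): steel pressure plate opposite the fence, 70 mm wide, its top 116 mm above the bed; this point is the middle of its face, the face that looks at the fence (axes like the fence). At the start it stands 160 to 182 mm from the fence. The wheel drives the carriage behind it towards the fence, 8 mm per rad
- plate_spring (a joint): how far the plate is pushed back into its carriage against its spring, m: 0 free, 0.022 at the stop, 1.7 N per mm. The black pointer on the carriage shows it: on the green band from 0.007 to 0.014 (12 to 24 N, a firm hold); over 0.018 crushes the slabs. Pushing the pile along the bed takes a little spring too. It stays when the wheel is let go
- wheel_bar (a point): red hand wheel, 118 mm across, on a vertical axis on top of the gearbox, rim top 127 mm above the table; across it stands a black grip bar 16 (its x) x 66 (its y) x 42 mm high, its top 167 mm above the table. This point lies on the axis inside the bar, 16 mm below the top of the bar; the x and y axes turn with the bar
- wheel (a joint): turn of the wheel, rad: 0 at the start, grows clockwise seen from above, to 8.7 at most; 3.5 to 7 rad are needed in all. It turns stiffly (0.24 N m) plus 0.014 N m per mm of spring, and stays where it is left
- lock_tip (a point): tip of the red lock lever on its block in front of (on the robot's side of) the gearbox; the lever is 80 mm long. It leans towards the fence at the start and swings along the clamp towards the wheel's end
- lock (a joint): lock lever, rad: 0 to 0.2 at the start, 1.0 when thrown fully over (to the clamp's +y); over 0.8 counts. It stays where it is left
Things that resemble listed ones, but are neither listed nor needed, are in the scene too. What is shaped like the part that bears slab3_c but blue or turquoise is not meant.

How it is judged (in metres and radians):
On the way, in this order (a step that is already met when the one before it is completed fails the run):
1. all slabs present lie in one square pile on the bed with the cover board on top (x of slab0_c in the frame of fence_foot between -0.01 and 0.01 m and angle between the y axis of each of slab0_c, slab1_c, slab2_c, slab3_c, board_grip and the y axis of fence_foot, either way round below 0.1 rad and angle between the z axis of each of slab0_c, slab1_c, slab2_c, slab3_c, board_grip and the z axis of fence_foot, either way round below 0.06 rad and x of slab1_c in the frame of fence_foot between -0.01 and 0.01 m and x of slab2_c in the frame of fence_foot between -0.01 and 0.01 m and x of slab3_c in the frame of fence_foot between -0.01 and 0.01 m and x of board_grip in the frame of fence_foot between -0.01 and 0.01 m and y of slab0_c in the frame of fence_foot between 0.066 and 0.095 m and z of each of slab0_c, slab1_c, slab2_c, slab3_c in the frame of fence_foot above 0.01 m and z of each of slab0_c, slab1_c, slab2_c, slab3_c in the frame of board_grip below -0.02 m and horizontal distance between each of slab0_c, slab1_c, slab2_c, slab3_c and board_grip below 0.02 m and y of slab1_c in the frame of fence_foot between 0.066 and 0.095 m and y of slab2_c in the frame of fence_foot between 0.066 and 0.095 m and y of slab3_c in the frame of fence_foot between 0.066 and 0.095 m and horizontal distance between each of slab1_c, slab2_c, slab3_c and slab0_c below 0.01 m and horizontal distance between each of slab2_c, slab3_c and slab1_c below 0.01 m and horizontal distance between slab3_c and slab2_c below 0.01 m), for 0.3 s.
2. the wheel is wound until the plate holds firmly (spring 6 to 15 mm) (value of joint plate_spring between 0.006 and 0.015 m), for 0.4 s.
3. the lock lever is thrown (all of step 2 and value of joint lock above 0.8 rad), for 0.2 s.
At the end, for the whole second after the job is handed in: slabs flat in one pile on the bed, within 10 mm of its centre line and each other, under 0.1 rad turned, ends within 12 mm of the fence; board flat on top, within 20 mm along and 10 mm across; spring in 6 to 15 mm; lever over 0.8 rad; all at rest (all of step 3 and x of slab0_c in the frame of fence_foot between -0.01 and 0.01 m and angle between the y axis of each of slab0_c, slab1_c, slab2_c, slab3_c, board_grip and the y axis of fence_foot, either way round below 0.1 rad and angle between the z axis of each of slab0_c, slab1_c, slab2_c, slab3_c, board_grip and the z axis of fence_foot, either way round below 0.06 rad and x of slab1_c in the frame of fence_foot between -0.01 and 0.01 m and x of slab2_c in the frame of fence_foot between -0.01 and 0.01 m and x of slab3_c in the frame of fence_foot between -0.01 and 0.01 m and x of board_grip in the frame of fence_foot between -0.01 and 0.01 m and y of slab0_c in the frame of fence_foot between 0.064 and 0.082 m and z of each of slab0_c, slab1_c, slab2_c, slab3_c in the frame of fence_foot above 0.01 m and z of each of slab0_c, slab1_c, slab2_c, slab3_c in the frame of board_grip below -0.02 m and horizontal distance between each of slab0_c, slab1_c, slab2_c, slab3_c and board_grip below 0.02 m and y of slab1_c in the frame of fence_foot between 0.064 and 0.082 m and y of slab2_c in the frame of fence_foot between 0.064 and 0.082 m and y of slab3_c in the frame of fence_foot between 0.064 and 0.082 m and horizontal distance between each of slab1_c, slab2_c, slab3_c and slab0_c below 0.01 m and horizontal distance between each of slab2_c, slab3_c and slab1_c below 0.01 m and horizontal distance between slab3_c and slab2_c below 0.01 m and linear speed of each of slab0, slab1, slab2, slab3, board below 0.02 m/s); the robot touches nothing.
It fails at once if the pile is crushed: spring pushed in more than 18 mm (value of joint plate_spring above 0.018 m).
It fails at once if a bystander is knocked more than 60 mm away (distance of any of log_a, log_b, log_c, mug, brush, wrench, oil from where it was at the start of the episode above 0.06 m).
Of slab0, slab1, slab2, slab3 only 2 to 4 are there at a start; the rules pass over those that are not, and their reading is None.
At some moment in a run one of board may be knocked a few centimetres aside while the robot is not near it.
Once in a run the grip may slacken for a moment while it holds something.
It also fails if it takes over 210 s, if anything falls off the work surface, if the arm or the gripper's body presses on something with over 40 N, if the wrist force passes 120 N, or if a joint passes its speed limit or range.

## Working session

There is one attempt and no reset: what is moved stays moved. The work goes in short steps, Python scripts to look and compute and a tool call to move; the robot and the scene stay as the last step left them, time stands still between calls to the robot, and variables do not carry over. Pictures are saved under pics/ and viewed, on a budget of 14 in all, crops included, one or two more only if the job needs it, and the job is handed in when it is done.

Besides the shell and the picture viewer there is one more tool, called after "Call:" in YAML: its name, and indented under it one key for each argument. send_rows: Moves the arm, as the interface text tells. Its arguments: {"type":"object","properties":{"rows":{"type":"array"}},"required":["rows"]}

```bash
ls; mkdir -p pics; cat > h.py <<'E'
from cell import ctrl
import numpy as np, cv2
def img(n,save=None):
    p,d=ctrl.get_image(n)
    if save: cv2.imwrite('pics/'+save,p)
    return p,d
def cal(n):
    c=ctrl.get_calibration(n); return np.array(c["intrinsics"]),np.array(c["T"])
def w(n,u,v,d):
    K,T=cal(n); u,v,d=map(np.asarray,(u,v,d))
    P=np.stack([(u-K[0,2])/K[0,0]*d,(v-K[1,2])/K[1,1]*d,d,np.ones_like(d,float)],-1)
    return (P@T.T)[...,:3]
def cloud(n,d):
    v,u=np.mgrid[:480,:640]; return w(n,u,v,d.astype(float))
def px(n,P):
    K,T=cal(n); q=np.linalg.inv(T)@np.append(P,1); q=K@q[:3]; return q[:2]/q[2]
E
python3 - <<'E'
from h import *
print(ctrl.read_state(), ctrl.tcp_to_tips)
for n in('top','side'):
    p,d=img(n,n+'0.png'); X=cloud(n,d); print(n,cal(n)[1].round(2).tolist(),cal(n)[0].tolist())
    for q in ['slab0_c','board_grip','fence_foot','bed','plate_face','wheel_bar','lock_tip']:
        for r in ctrl.place_of(n,q)[:6]:
            u,v=[int(round(t)) for t in r['uv']]
            print(q,round(r['confidence'],2),(u,v),X[min(v,479),min(u,639)].round(0))
E
```

```text
pics
{'clock': 0.0, 'qpos': array([-1.24180262,  0.62931673,  0.03844001,  1.51838891, -0.02699951,
        0.99630121, -0.02001521]), 'qd': array([-9.74121849e-04, -8.29995910e-04,  1.00160621e-03,  8.09122254e-04,
       -3.32944115e-04,  8.80783415e-05, -1.64355610e-03]), 'tau': array([ 3.18036364e-04, -5.63398647e+01,  1.22653272e+00, -1.93433082e+01,
        1.11058663e-02,  1.09255873e-02, -1.15108094e-05]), 'eef_pos': array([249.73785054, 599.44394898, 241.40140691]), 'tool_rot': array([-3.13969652e+00,  2.32981202e-05,  2.74678513e+00]), 'force': array([ 0.25111787, -0.2332579 , -0.39880748]), 'torque': array([ 0.00817707, -0.0135417 ,  0.03046164]), 'width': 85.46839662430978} 11.0
top [[-0.03, -1.0, 0.05, 396.13], [-1.0, 0.03, -0.0, 4.35], [0.0, -0.05, -1.0, 1339.51], [0.0, 0.0, 0.0, 1.0]] [[509.70193087774936, 0.0, 321.1528781378767], [0.0, 509.70193087774936, 237.13743109709768], [0.0, 0.0, 1.0]]
board_grip 0.74 (172, 253) [434. 379.  49.]
board_grip 0.32 (347, 173) [628. -71.  34.]
fence_foot 0.59 (376, 171) [ 624. -142.   70.]
bed 0.58 (349, 174) [626. -76.  29.]
plate_
[... 175 characters left out ...]
.73, -0.51, 0.46, -19.78], [-0.69, -0.52, 0.5, -524.35], [-0.02, -0.68, -0.73, 889.45], [0.0, 0.0, 0.0, 1.0]] [[494.4398946076691, 0.0, 322.91681058387553], [0.0, 494.4398946076691, 234.27421701820523], [0.0, 0.0, 1.0]]
slab0_c 0.57 (450, 388) [ 418. -376.   32.]
board_grip 0.86 (220, 188) [426. 354.  49.]
board_grip 0.75 (513, 332) [ 602. -391.   33.]
fence_foot 0.92 (424, 253) [ 602. -160.   80.]
bed 0.72 (400, 239) [636. -70.  28.]
plate_face 0.68 (371, 205) [628.  19.  83.]
plate_face 0.68 (510, 328) [ 604. -382.   35.]
wheel_bar 0.7 (326, 150) [632. 175. 156.]
wheel_bar 0.4 (332, 278) [438. -45.  35.]
lock_tip 0.75 (447, 389) [ 412. -373.   32.]
lock_tip 0.72 (310, 177) [559. 154. 128.]
```

View pics/top0.png

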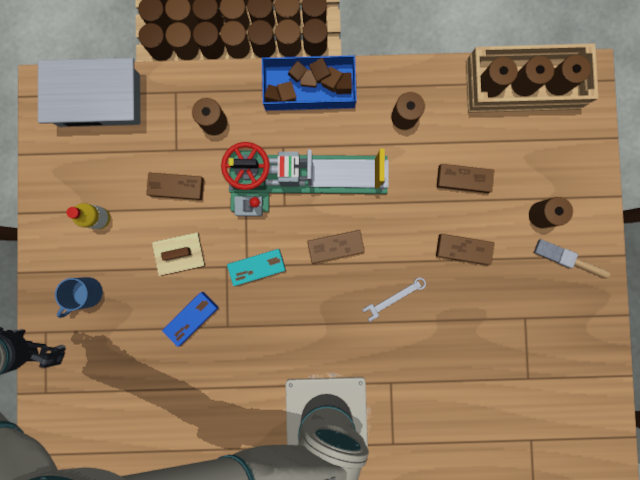

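View pics/side0.png

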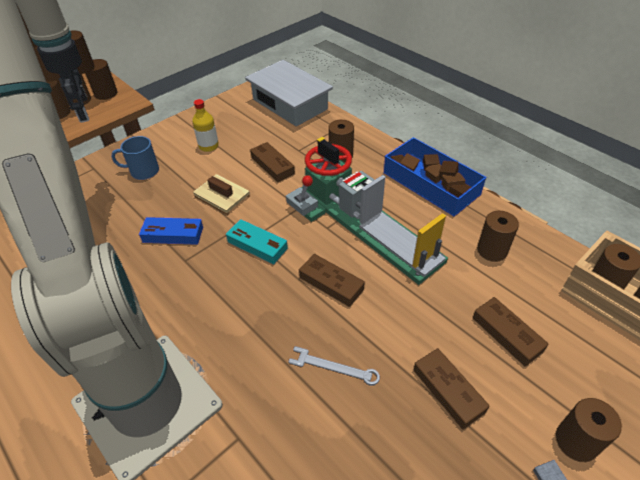

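The pictures show four brown slabs (top view 175,186; 336,246; 465,178; 465,249), a blue one (190,319) and a turquoise one (257,267) that are not meant, and the board at (178,254). The clamp has its fence at (382,168), wheel at (245,165) and lever at (254,203). Next I measure the geometry and check the four slab candidates in a crop.

```bash
cat >> h.py <<'E'
def rect(n,X,m):
    pts=X[m][:,:2].astype(np.float32); (c,s,a)=cv2.minAreaRect(pts)
    if s[0]<s[1]: a+=90; s=s[::-1]
    a=(a+90)%180-90
    return np.round(c,1),np.round(s,1),round(a,1)   # a: angle of the long side from world x
def comps(X,lo,hi,box,amin=60):
    x0,x1,y0,y1=box
    m=((X[...,2]>lo)&(X[...,2]<hi)&(X[...,0]>x0)&(X[...,0]<x1)&(X[...,1]>y0)&(X[...,1]<y1)).astype(np.uint8)
    k,L,st,ce=cv2.connectedComponentsWithStats(m,connectivity=4)
    return [(L==i,ce[i].round(),st[i,4]) for i in range(1,k) if st[i,4]>=amin]
E
python3 - <<'E'
from h import *
p,d=img('top'); X=cloud('top',d)
for m,c,n in comps(X,24,40,(330,760,-480,480)):
    print('slabish',c,n,rect('top',X,m),'z',np.median(X[m][:,2]).round(1),'bgr',p[m].mean(0).round())
for nm,lo,hi,box in [('board',8,25,(350,520,300,450)),('bar',40,60,(350,520,300,450)),('bed',22,40,(560,700,-160,60)),('fence',120,160,(560,700,-200,-100)),('plate',120,165,(560,700,-20,75)),('wheelbar',150,185,(560,740,100,240)),('rim',110,140,(500,740,80,240)),('lock',90,140,(500,580,90,220))]:
    for m,c,n in comps(X,lo,hi,box,15):
        Q=X[m]; print(nm,c,n,rect('top',X,m),'z',np.percentile(Q[:,2],[5,50,95]).round(1),'min',Q.min(0).round(),'max',Q.max(0).round())
p2=p[130:330,130:510]; cv2.imwrite('pics/top1.png',cv2.resize(p2,None,fx=2.1,fy=2.1,interpolation=cv2.INTER_CUBIC))
E
```

```text
slabish [344. 174.] 1729 (array([628.5, -57.5]), array([170.2,  76.3]), 88.5) z 29.7 bgr [189. 181. 176.]
slabish [386. 176.] 130 (array([ 621. , -172.3]), array([78.6, 20.2]), -12.4) z 29.6 bgr [167. 165. 163.]
slabish [466. 178.] 1254 (array([ 607.3, -378.8]), array([140.4,  61.4]), 81.4) z 31.7 bgr [ 56.  81. 110.]
slabish [174. 186.] 1266 (array([608.4, 377. ]), array([141.8,  60.4]), 84.0) z 32.1 bgr [ 56.  80. 109.]
slabish [336. 246.] 1263 (array([439.6, -36. ]), array([140.1,  60.1]), -79.8) z 31.9 bgr [ 72.  96. 124.]
slabish [466. 249.] 1275 (array([ 422.6, -370.3]), array([142.7,  60.2]), 79.3) z 31.5 bgr [ 59.  84. 113.]
slabish [256. 267.] 1274 (array([391.6, 170.4]), array([141. ,  59.9]), -75.0) z 32.2 bgr [159. 159.  61.]
board [179. 254.] 1284 (array([432.1, 372.4]), array([122.5,  88.2]), -79.2) z [15.5 20.  23.8] min [379. 306.   9.] max [485. 441.  25.]
bar [175. 254.] 249 (array([432.3, 371.6]), array([71.7, 22.6]), -79.5) z [44.8 49.9 54.9] min [417. 336.  41.] max [448. 408.  58.]
bed [343. 174.] 1769 (array([628.6, -57.4]), array([170.4,  82.2]), 88.6) z [25.1
[... 318 characters left out ...]
max [667.  63. 151.]
wheelbar [243. 162.] 234 (array([637.1, 177.9]), array([64.6, 16.9]), 87.1) z [156.9 166.2 170.1] min [628. 146. 150.] max [647. 210. 174.]
rim [245. 166.] 1065 (array([637.1, 179. ]), array([117. , 114.2]), 43.7) z [119.8 125.3 130.6] min [579. 121. 110.] max [695. 237. 139.]
rim [282. 167.] 267 (array([633.3,  90.8]), array([74.1, 20. ]), -1.6) z [111.1 116.  120.2] min [596.  80. 110.] max [671. 101. 123.]
rim [255. 202.] 94 (array([548.2, 157.6]), array([25., 24.]), -31.3) z [117.5 125.6 131.4] min [536. 145. 112.] max [562. 170. 134.]
lock [255. 202.] 94 (array([548.2, 157.6]), array([25., 24.]), -31.3) z [117.5 125.6 131.4] min [536. 145. 112.] max [562. 170. 134.]
```

View pics/top1.png

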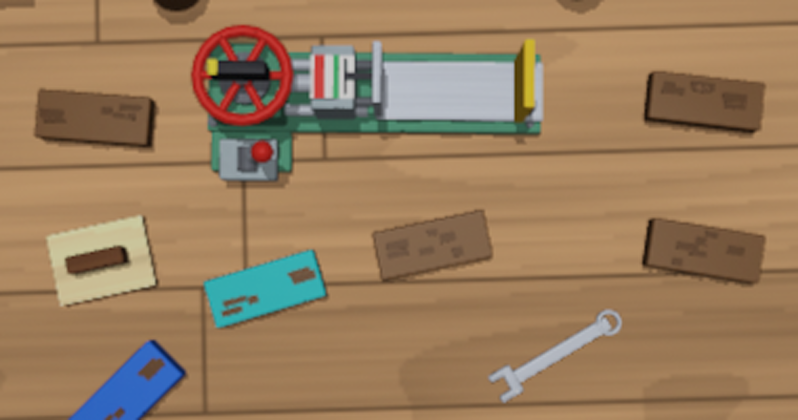

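All four brown slabs share the same brown, size (60 x 140) and height (about 32 mm), so all four belong in the pile. The clamp's y axis runs at about 88.4° in the world. I start with slab A at (608, 377).

Call:
send_rows:
  rows:
    - {"x": 3.4, "y": -2.2, "roll": -7}
    - {"x": 6.8, "y": -4.4, "roll": -14}
    - {"x": 10.2, "y": -6.6, "roll": -21}
    - {"x": 13.6, "y": -8.8, "roll": -28}
    - {"x": 17, "y": -11, "roll": -35}

```text
$.rows[0]: bad value
```

Call:
send_rows:
  rows:
    - {"x": 3.4, "y": -2.2, "roll": -7}
    - {"x": 6.8, "y": -4.4, "roll": -14}
    - {"x": 10.2, "y": -6.6, "roll": -21}
    - {"x": 13.6, "y": -8.8, "roll": -28}
    - {"x": 17, "y": -11, "roll": -35}

```text
$.rows[0]: bad value
```

Call:
send_rows:
  rows:
    - {"x": 1.8, "y": -0.3, "z": -3, "roll": -3.4}
    - {"x": 1.8, "y": -0.3, "z": -6, "roll": -3.4}
    - {"x": 1.8, "y": -0.3, "z": -9, "roll": -3.4}
    - {"x": 1.8, "y": -0.3, "z": -12, "roll": -3.4}
    - {"x": 1.8, "y": -0.3, "z": -12, "roll": -3.4}

```text
$.rows[0]: bad value
```

Call:
send_rows:
  rows:
    - {"x": 3.4, "y": -2.2, "z": 0, "roll": -7, "claw": 0}
    - {"x": 6.8, "y": -4.4, "z": 0, "roll": -14, "claw": 0}
    - {"x": 10.2, "y": -6.6, "z": 0, "roll": -21, "claw": 0}
    - {"x": 13.6, "y": -8.8, "z": 0, "roll": -28, "claw": 0}
    - {"x": 17, "y": -11, "z": 0, "roll": -35, "claw": 0}

```text
clock: 1.27
eef_pos: [421.4, 488.9, 242.6]
tool_rot: [3.141, -0.0, 2.13]
force: [0.1, 1.2, -0.7]
width: 85.6
```

Call:
send_rows:
  rows:
    - {"x": 3.4, "y": -2.2, "z": 0, "roll": -7, "claw": 0}
    - {"x": 6.8, "y": -4.4, "z": 0, "roll": -14, "claw": 0}
    - {"x": 10.2, "y": -6.6, "z": 0, "roll": -21, "claw": 0}
    - {"x": 13.6, "y": -8.8, "z": 0, "roll": -28, "claw": 0}
    - {"x": 17, "y": -11, "z": 0, "roll": -35, "claw": 0}

```text
clock: 1.68
eef_pos: [591.4, 378.9, 242.5]
tool_rot: [3.141, -0.0, 1.519]
force: [0.3, 0.6, 0.8]
width: 85.5
```

Call:
send_rows:
  rows:
    - {"x": 1.8, "y": -0.3, "z": -3, "roll": -3.4, "claw": 0}
    - {"x": 1.8, "y": -0.3, "z": -6, "roll": -3.4, "claw": 0}
    - {"x": 1.8, "y": -0.3, "z": -9, "roll": -3.4, "claw": 0}
    - {"x": 1.8, "y": -0.3, "z": -12, "roll": -3.4, "claw": 0}
    - {"x": 1.8, "y": -0.3, "z": -12, "roll": -3.4, "claw": 0}

```text
clock: 2.1
eef_pos: [603.7, 375.1, 115.3]
tool_rot: [-3.132, 0.007, 1.465]
force: [-2.2, -0.7, -1.4]
width: 85.4
```

Call:
send_rows:
  rows:
    - {"x": 0, "y": 0.1, "z": -3, "roll": 0, "claw": 0}
    - {"x": 0, "y": 0.1, "z": -6, "roll": 0, "claw": 0}
    - {"x": 0, "y": 0.1, "z": -8, "roll": 0, "claw": 0}
    - {"x": 0, "y": 0.1, "z": -9, "roll": 0, "claw": 0}
    - {"x": 0, "y": 0.1, "z": -9, "roll": 0, "claw": 0}

```text
clock: 2.52
eef_pos: [607.0, 377.7, 31.0]
tool_rot: [-3.139, 0.002, 1.466]
force: [-0.1, 0.0, -0.6]
width: 85.1
```

Call:
send_rows:
  rows:
    - {"x": 0, "y": 0, "z": 0, "roll": 0, "claw": 0}

```text
clock: 2.6
eef_pos: [608.8, 378.5, 33.6]
tool_rot: [3.14, -0.001, 1.466]
force: [0.1, 0.2, 0.6]
width: 85.6
```

Call:
send_rows:
  rows:
    - {"x": 0, "y": -0.1, "z": -1, "roll": 0, "claw": 0}
    - {"x": 0, "y": -0.1, "z": -1.8, "roll": 0, "claw": 0}
    - {"x": 0, "y": -0.1, "z": -1.8, "roll": 0, "claw": 0.6}
    - {"x": 0, "y": -0.1, "z": -1.8, "roll": 0, "claw": 1}
    - {"x": 0, "y": -0.1, "z": -1.8, "roll": 0, "claw": 1}

```text
clock: 3.02
eef_pos: [608.9, 377.2, 15.3]
tool_rot: [3.14, -0.001, 1.466]
force: [0.1, 0.3, -1.0]
width: 59.1
```

Call:
send_rows:
  rows:
    - {"x": 0, "y": 0, "z": 0, "roll": 0, "claw": 1}
    - {"x": 0, "y": 0, "z": 0, "roll": 0, "claw": 1}
    - {"x": 0, "y": 0, "z": 0, "roll": 0, "claw": 1}

```text
clock: 3.27
eef_pos: [608.5, 377.2, 14.9]
tool_rot: [3.141, -0.001, 1.466]
force: [0.5, -0.0, 2.7]
width: 58.9
```

Call:
send_rows:
  rows:
    - {"x": 0, "y": 0, "z": 3, "roll": 0, "claw": 1}
    - {"x": 0, "y": 0, "z": 7, "roll": 0, "claw": 1}
    - {"x": 0, "y": 0, "z": 11, "roll": 0, "claw": 1}
    - {"x": 0, "y": 0, "z": 15, "roll": 0, "claw": 1}
    - {"x": 0, "y": 0, "z": 19, "roll": 0, "claw": 1}

```text
clock: 3.68
eef_pos: [607.1, 376.7, 205.5]
tool_rot: [-3.14, 0.001, 1.466]
force: [0.2, 1.3, -3.3]
width: 58.9
```

Call:
send_rows:
  rows:
    - {"x": 0.2, "y": -2, "z": 2, "roll": 1, "claw": 1}
    - {"x": 0.4, "y": -5.5, "z": 2, "roll": 2, "claw": 1}
    - {"x": 0.8, "y": -9, "z": 2, "roll": 3, "claw": 1}
    - {"x": 1.2, "y": -12.5, "z": 2, "roll": 4, "claw": 1}
    - {"x": 1.4, "y": -16, "z": 2, "roll": 4.4, "claw": 1}

```text
clock: 4.1
eef_pos: [621.5, 215.5, 224.0]
tool_rot: [-3.141, 0.0, 1.544]
force: [0.9, -0.7, -2.2]
width: 58.9
```

Call:
send_rows:
  rows:
    - {"x": 0.1, "y": -3.5, "z": 0, "roll": 0, "claw": 1}
    - {"x": 0.2, "y": -7, "z": 0, "roll": 0, "claw": 1}
    - {"x": 0.3, "y": -10.5, "z": 0, "roll": 0, "claw": 1}
    - {"x": 0.4, "y": -14, "z": 0, "roll": 0, "claw": 1}
    - {"x": 0.5, "y": -17.5, "z": 0, "roll": 0, "claw": 1}

```text
clock: 4.52
eef_pos: [626.1, 40.6, 223.8]
tool_rot: [-3.14, -0.0, 1.543]
force: [0.5, 0.0, -3.0]
width: 58.8
```

Call:
send_rows:
  rows:
    - {"x": 0, "y": -3.5, "z": 0, "roll": 0, "claw": 1}
    - {"x": 0, "y": -7, "z": 0, "roll": 0, "claw": 1}
    - {"x": 0, "y": -9.5, "z": 0, "roll": 0, "claw": 1}
    - {"x": 0, "y": -10.9, "z": 0, "roll": 0, "claw": 1}
    - {"x": 0, "y": -10.9, "z": 0, "roll": 0, "claw": 1}

```text
clock: 4.93
eef_pos: [626.1, -71.8, 224.2]
tool_rot: [-3.141, 0.003, 1.536]
force: [0.5, 0.5, -2.2]
width: 59.3
```

```bash
python3 - <<'E'
from h import *
s=ctrl.read_state(); print(s['eef_pos'],s['tool_rot'],s['width'],s['force'])
p,d=img('side'); X=cloud('side',d)
cv2.imwrite('pics/s1.png',cv2.resize(p[80:340,260:560],None,fx=2.2,fy=2.2))
p,d=img('top'); X=cloud('top',d)
c=s['eef_pos']; m=(X[...,2]>c[2]-10)&(X[...,2]<c[2]+30)&(abs(X[...,0]-c[0])<50)&(abs(X[...,1]-c[1])<110)
brown=(p[...,2].astype(int)-p[...,0]>35)&m
if brown.sum()>50: print(rect('top',X,brown),brown.sum(),np.median(X[brown][:,2]),X[brown].min(0),X[brown].max(0))
E
```

```text
[626.12279882 -71.7922639  224.16988189] [-3.14083051e+00  2.55691911e-03  1.53640627e+00] 59.293431027344965 [ 0.47334999  0.54388853 -2.19118344]
(array([624. , -67.3]), array([144.2,  38.8]), 79.3) 99 240.42716626378137 [ 592.10636122 -136.33191152  223.1048908 ] [654.78479283   1.3177103  246.93422305]
```

View pics/s1.png

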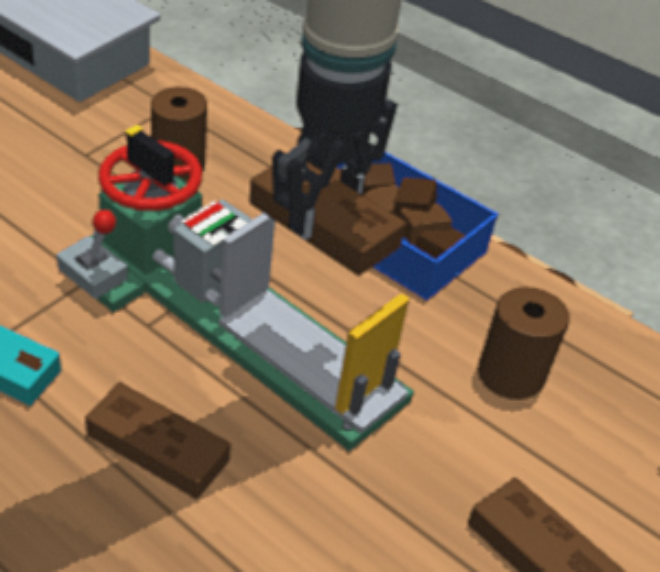

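The side crop shows the slab held level between the fingers over the bed, around (340,215) in the crop, and the way down is clear. Lowering.

Call:
send_rows:
  rows:
    - {"x": 0.1, "y": 0, "z": -3, "roll": 0, "claw": 1}
    - {"x": 0.1, "y": 0, "z": -6.5, "roll": 0, "claw": 1}
    - {"x": 0.1, "y": 0, "z": -10, "roll": 0, "claw": 1}
    - {"x": 0.1, "y": 0, "z": -13, "roll": 0, "claw": 1}
    - {"x": 0.1, "y": 0, "z": -14, "roll": 0, "claw": 1}

```text
clock: 5.45
eef_pos: [624.9, -62.6, 79.5]
tool_rot: [-3.133, -0.003, 1.546]
force: [-1.1, -0.3, -2.4]
width: 58.9
```

Call:
send_rows:
  rows:
    - {"x": 0, "y": 0, "z": -1, "roll": 0, "claw": 1}
    - {"x": 0, "y": 0, "z": -2, "roll": 0, "claw": 1}
    - {"x": 0, "y": 0, "z": -2.5, "roll": 0, "claw": 1}
    - {"x": 0, "y": 0, "z": -2.5, "roll": 0, "claw": 1}

```text
clock: 5.78
eef_pos: [628.3, -66.5, 59.3]
tool_rot: [3.141, -0.0, 1.543]
force: [0.1, 0.6, -1.7]
width: 59.0
```

Call:
send_rows:
  rows:
    - {"x": 0, "y": 0, "z": -0.6, "roll": 0, "claw": 1}
    - {"x": 0, "y": 0, "z": -1.2, "roll": 0, "claw": 1}
    - {"x": 0, "y": 0, "z": -1.4, "roll": 0, "claw": 1}
    - {"x": 0, "y": 0, "z": -1.4, "roll": 0, "claw": 1}

```text
clock: 6.12
eef_pos: [628.0, -67.0, 45.2]
tool_rot: [3.141, -0.0, 1.542]
force: [-0.6, -0.3, -1.7]
width: 58.6
```

Call:
send_rows:
  rows:
    - {"x": 0, "y": 0, "z": 0, "roll": 0, "claw": 0.6}
    - {"x": 0, "y": 0, "z": 0, "roll": 0, "claw": 0.3}
    - {"x": 0, "y": 0, "z": 0, "roll": 0, "claw": 0}
    - {"x": 0, "y": 0, "z": 0, "roll": 0, "claw": 0}
    - {"x": 0, "y": 0, "z": 0, "roll": 0, "claw": 0}

```text
clock: 6.53
eef_pos: [628.3, -67.1, 45.7]
tool_rot: [3.141, 0.0, 1.542]
force: [0.4, 0.3, 0.8]
width: 85.5
```

Call:
send_rows:
  rows:
    - {"x": 0, "y": 0, "z": 3, "roll": 0, "claw": 0}
    - {"x": 0, "y": 0, "z": 7, "roll": 0, "claw": 0}
    - {"x": 0, "y": 0, "z": 11, "roll": 0, "claw": 0}
    - {"x": 0, "y": 0, "z": 15, "roll": 0, "claw": 0}
    - {"x": 0, "y": 0, "z": 19, "roll": 0, "claw": 0}

```text
clock: 6.95
eef_pos: [627.7, -67.0, 237.5]
tool_rot: [3.141, 0.0, 1.542]
force: [1.0, 1.0, 0.2]
width: 85.1
```

Call:
send_rows:
  rows:
    - {"x": -0.3, "y": -3.5, "z": 0, "roll": -1, "claw": 0}
    - {"x": -0.6, "y": -7, "z": 0, "roll": -2, "claw": 0}
    - {"x": -0.9, "y": -10.5, "z": 0, "roll": -3, "claw": 0}
    - {"x": -1.2, "y": -14, "z": 0, "roll": -4, "claw": 0}
    - {"x": -1.5, "y": -17.5, "z": 0, "roll": -5, "claw": 0}

```text
clock: 7.37
eef_pos: [612.7, -243.4, 235.9]
tool_rot: [3.141, -0.0, 1.455]
force: [0.2, 0.7, 0.7]
width: 85.1
```

Call:
send_rows:
  rows:
    - {"x": -0.3, "y": -3.5, "z": 0, "roll": -1, "claw": 0}
    - {"x": -0.6, "y": -7, "z": 0, "roll": -2, "claw": 0}
    - {"x": -0.6, "y": -10.5, "z": -2, "roll": -2, "claw": 0}
    - {"x": -0.6, "y": -13.7, "z": -4, "roll": -2, "claw": 0}
    - {"x": -0.6, "y": -13.7, "z": -8, "roll": -2, "claw": 0}

```text
clock: 7.78
eef_pos: [606.2, -391.2, 159.4]
tool_rot: [3.133, 0.012, 1.412]
force: [0.7, -2.4, 0.3]
width: 85.8
```

```bash
python3 - <<'E'
from h import *
s=ctrl.read_state(); print(s['eef_pos'],s['tool_rot'])
p,d=img('top'); X=cloud('top',d)
for m,c,n in comps(X,54,70,(560,700,-160,60)): print('pile',c,n,rect('top',X,m),np.median(X[m][:,2]))
for m,c,n in comps(X,24,40,(330,760,-480,480),600): print(c,n,rect('top',X,m))
for m,c,n in comps(X,40,60,(350,520,250,470),100): print('bar',c,n,rect('top',X,m))
# fence face from side cam: yellow points
p,d=img('side'); X=cloud('side',d); b,g,r=[p[...,i].astype(int) for i in range(3)]
m=(r>150)&(g>110)&(b<90)&(abs(X[...,1]+145)<40)&(X[...,2]>40)&(X[...,2]<135)&(abs(X[...,0]-626)<60)
Q=X[m]; print(m.sum(),Q.mean(0)); A=np.c_[Q[:,0]-626,Q[:,2]-80,np.ones(len(Q))]; print(np.linalg.lstsq(A,Q[:,1],rcond=None)[0])
E
```

```text
[ 606.16172411 -391.23516535  159.39205766] [3.13277137 0.01203107 1.41169516]
pile [346. 172.] 1310 (array([624.6, -66.9]), array([137.1,  59.9]), 88.4) 61.83013248326142
[462. 177.] 1083 (array([ 608.5, -372.4]), array([127.1,  61.5]), 82.2)
[336. 246.] 1265 (array([439.5, -35.9]), array([140.,  60.]), -79.7)
[256. 267.] 1270 (array([391.5, 170.5]), array([140.9,  59.8]), -75.0)
bar [175. 254.] 251 (array([432.4, 372. ]), array([70.7, 22.6]), -79.5)
0 [nan nan nan]
[0. 0. 0.]<stdin>:10: RuntimeWarning: Mean of empty slice.
  ret = um.true_divide(
```

```bash
python3 - <<'E'
from h import *
p,d=img('top'); X=cloud('top',d)
def mid(lo,hi,y0,y1):
    m=(X[...,2]>lo)&(X[...,2]<hi)&(X[...,1]>y0)&(X[...,1]<y1)&(abs(X[...,0]-628)<60)
    vs,us=np.nonzero(m); cols=np.unique(us); o=[]
    for u in cols:
        q=X[:,u][m[:,u]][:,0]; o.append((q.min(),q.max(),X[:,u][m[:,u]][:,1].mean()))
    o=np.median(np.array(o),0); print(lo,(o[0]+o[1])/2,o.round(1),'-> axis offset at y',(o[0]+o[1])/2-0.028*(o[2]+67))
mid(138,152,-156,-138); mid(138,152,15,35); mid(24,36,4,18); mid(56,68,-130,0)
s=p[150:195,300:395]; cv2.imwrite('pics/c2.png',cv2.resize(s,None,fx=8,fy=8,interpolation=cv2.INTER_NEAREST))
E
```

```text
138 624.9445702961519 [ 587.1  662.8 -146.5] -> axis offset at y 627.1708681217779
138 631.3858447663677 [596.8 666.   23.7] -> axis offset at y 628.8469936301425
24 630.2705988290577 [595.3 665.3  10.7] -> axis offset at y 628.0953919629642
56 624.9779705204526 [596.2 653.8 -65.3] -> axis offset at y 624.9316550115079
```

View pics/c2.png

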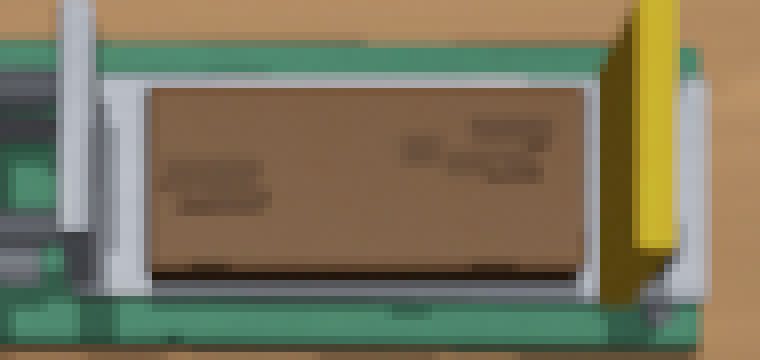

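The crop shows the slab flat and square on the bed. It is about 3 mm towards the robot of the bed's centre line, with a gap of about 5 mm to the fence at (590,180). That is within tolerance, so I will bias the next slabs by 2 mm in +x.

Call:
send_rows:
  rows:
    - {"x": 0.3, "y": 0, "z": -3, "roll": 0, "claw": 0}
    - {"x": 0.3, "y": 0, "z": -6, "roll": 0, "claw": 0}
    - {"x": 0.3, "y": 0, "z": -9, "roll": 0, "claw": 0}
    - {"x": 0.3, "y": 0, "z": -12, "roll": 0, "claw": 0}
    - {"x": 0.3, "y": 0, "z": -12, "roll": 0, "claw": 0}

```text
clock: 8.35
eef_pos: [608.6, -375.3, 31.6]
tool_rot: [-3.135, -0.004, 1.422]
force: [-1.0, 0.4, -1.3]
width: 85.2
```

Call:
send_rows:
  rows:
    - {"x": 0, "y": 0, "z": -1, "roll": 0, "claw": 0}
    - {"x": 0, "y": 0, "z": -2, "roll": 0, "claw": 0}
    - {"x": 0, "y": 0, "z": -2, "roll": 0, "claw": 0}

```text
clock: 8.6
eef_pos: [610.7, -378.7, 15.9]
tool_rot: [3.141, 0.0, 1.421]
force: [-1.3, 0.1, -1.1]
width: 85.3
```

Call:
send_rows:
  rows:
    - {"x": 0, "y": 0, "z": 0, "roll": 0, "claw": 0.6}
    - {"x": 0, "y": 0, "z": 0, "roll": 0, "claw": 1}
    - {"x": 0, "y": 0, "z": 0, "roll": 0, "claw": 1}
    - {"x": 0, "y": 0, "z": 0, "roll": 0, "claw": 1}
    - {"x": 0, "y": 0, "z": 0, "roll": 0, "claw": 1}

```text
clock: 9.02
eef_pos: [611.1, -379.8, 17.2]
tool_rot: [3.139, 0.001, 1.42]
force: [0.1, 0.8, 6.0]
width: 58.8
```

Call:
send_rows:
  rows:
    - {"x": 0, "y": 0, "z": 3, "roll": 0, "claw": 1}
    - {"x": 0, "y": 0, "z": 7, "roll": 0, "claw": 1}
    - {"x": 0, "y": 0, "z": 11, "roll": 0, "claw": 1}
    - {"x": 0, "y": 0, "z": 15, "roll": 0, "claw": 1}
    - {"x": 0, "y": 0, "z": 19, "roll": 0, "claw": 1}

```text
clock: 9.43
eef_pos: [609.4, -378.7, 207.1]
tool_rot: [-3.141, -0.0, 1.42]
force: [1.2, -0.7, -2.6]
width: 58.5
```

Call:
send_rows:
  rows:
    - {"x": 0.2, "y": 2, "z": 1, "roll": 1, "claw": 1}
    - {"x": 0.5, "y": 5.5, "z": 1, "roll": 2, "claw": 1}
    - {"x": 0.8, "y": 9, "z": 1, "roll": 3, "claw": 1}
    - {"x": 1.0, "y": 12.5, "z": 1, "roll": 4, "claw": 1}
    - {"x": 1.2, "y": 16, "z": 1, "roll": 5, "claw": 1}

```text
clock: 9.85
eef_pos: [621.5, -217.2, 215.4]
tool_rot: [-3.141, -0.001, 1.508]
force: [0.9, -0.5, -1.7]
width: 59.2
```

Call:
send_rows:
  rows:
    - {"x": 0.3, "y": 3.5, "z": 0, "roll": 1, "claw": 1}
    - {"x": 0.6, "y": 7, "z": 0, "roll": 2, "claw": 1}
    - {"x": 0.8, "y": 10.5, "z": 0, "roll": 2, "claw": 1}
    - {"x": 0.8, "y": 13.5, "z": 0, "roll": 2, "claw": 1}
    - {"x": 0.8, "y": 15.2, "z": 0, "roll": 2, "claw": 1}

```text
clock: 10.27
eef_pos: [629.7, -61.1, 215.0]
tool_rot: [-3.141, -0.004, 1.547]
force: [0.9, 1.5, -2.4]
width: 58.5
```

Call:
send_rows:
  rows:
    - {"x": 0, "y": 0, "z": -2, "roll": 0, "claw": 1}
    - {"x": 0, "y": 0, "z": -5, "roll": 0, "claw": 1}
    - {"x": 0, "y": 0, "z": -8, "roll": 0, "claw": 1}
    - {"x": 0, "y": 0, "z": -10, "roll": 0, "claw": 1}
    - {"x": 0, "y": 0, "z": -10, "roll": 0, "claw": 1}

```text
clock: 10.68
eef_pos: [626.3, -66.1, 110.8]
tool_rot: [-3.132, -0.001, 1.543]
force: [-0.1, 0.8, -1.5]
width: 58.8
```

Call:
send_rows:
  rows:
    - {"x": 0, "y": 0, "z": 0, "roll": 0, "claw": 1}
    - {"x": 0, "y": 0, "z": 0, "roll": 0, "claw": 1}

```text
clock: 10.85
eef_pos: [630.9, -67.4, 116.6]
tool_rot: [3.139, 0.0, 1.542]
force: [0.5, -2.4, -1.2]
width: 59.0
```

```bash
cat >> h.py <<'E'
def held():
    s=ctrl.read_state(); c=s['eef_pos']; print(c.round(1),np.degrees(s['tool_rot']).round(1),s['width'].round(1),s['force'].round(1))
    for n in('top','side'):
        p,d=img(n); X=cloud(n,d); b,g,r=[p[...,i].astype(int) for i in range(3)]
        m=(abs(X[...,2]-c[2]-16)<9)&(abs(X[...,0]-c[0])<45)&(abs(X[...,1]-c[1])<110)&(r-b>25)
        if m.sum()>40:
            Q=X[m]; Q=Q[(Q[:,0]>c[0]-25)&(Q[:,0]<c[0]+25)]
            print(n,m.sum(),rect(n,X,m),'y',np.percentile(Q[:,1],[1,99]).round(1),'z',np.median(Q[:,2]).round(1))
E
python3 -c "
from h import *
held()"
```

```text
Traceback (most recent call last):
  File "h.py", line 28, in held
    s=ctrl.read_state(); c=s['eef_pos']; print(c.round(1),np.degrees(s['tool_rot']).round(1),s['width'].round(1),s['force'].round(1))
                                                                                             ^^^^^^^^^^^^^^^^
AttributeError: 'float' object has no attribute 'round'
```

```bash
sed -i "s/s\['width'\].round(1)/round(s['width'],1)/" h.py
python3 -c "
from h import *
held()"
```

```text
[630.9 -67.4 116.6] [179.9   0.   88.4] 59.0 [ 0.5 -2.4 -1.2]
top 152 (array([626. , -75.9]), array([154.5,  75. ]), 88.4) y [-152.9    0.7] z 131.5
side 937 (array([624.7, -77.8]), array([158.7,  80.3]), -87.9) y [-155.1   -0.6] z 132.6
```

Call:
send_rows:
  rows:
    - {"x": 0, "y": 0.1, "z": -1.5, "roll": 0, "claw": 1}
    - {"x": 0, "y": 0.1, "z": -2.8, "roll": 0, "claw": 1}
    - {"x": 0, "y": 0.1, "z": -3.4, "roll": 0, "claw": 1}
    - {"x": 0, "y": 0.1, "z": -3.7, "roll": 0, "claw": 1}
    - {"x": 0, "y": 0.1, "z": -3.7, "roll": 0, "claw": 1}

```text
clock: 11.37
eef_pos: [629.9, -65.9, 79.2]
tool_rot: [-3.141, -0.001, 1.542]
force: [-1.6, 1.1, 3.9]
width: 58.7
```

Call:
send_rows:
  rows:
    - {"x": 0, "y": 0, "z": 0, "roll": 0, "claw": 0.6}
    - {"x": 0, "y": 0, "z": 0, "roll": 0, "claw": 0.3}
    - {"x": 0, "y": 0, "z": 0, "roll": 0, "claw": 0}
    - {"x": 0, "y": 0, "z": 0, "roll": 0, "claw": 0}
    - {"x": 0, "y": 0, "z": 0, "roll": 0, "claw": 0}

```text
clock: 11.78
eef_pos: [630.2, -66.1, 78.3]
tool_rot: [3.141, 0.0, 1.542]
force: [-0.5, -0.2, 0.3]
width: 85.4
```

Call:
send_rows:
  rows:
    - {"x": 0, "y": 0, "z": 3, "roll": 0, "claw": 0}
    - {"x": 0, "y": 0, "z": 7, "roll": 0, "claw": 0}
    - {"x": 0, "y": 0, "z": 11, "roll": 0, "claw": 0}
    - {"x": 0, "y": 0, "z": 14, "roll": 0, "claw": 0}

```text
clock: 12.12
eef_pos: [630.9, -66.5, 221.4]
tool_rot: [3.139, 0.001, 1.542]
force: [0.5, -0.3, 0.0]
width: 85.4
```

Call:
send_rows:
  rows:
    - {"x": -2, "y": -3, "z": 0, "roll": -1, "claw": 0}
    - {"x": -4, "y": -6, "z": 0, "roll": -2, "claw": 0}
    - {"x": -6, "y": -9, "z": 0, "roll": -3, "claw": 0}
    - {"x": -8, "y": -12, "z": 0, "roll": -4, "claw": 0}
    - {"x": -10, "y": -15, "z": 0, "roll": -5, "claw": 0}

```text
clock: 12.53
eef_pos: [529.1, -217.2, 218.5]
tool_rot: [3.141, 0.0, 1.455]
force: [0.6, -1.0, 0.2]
width: 85.5
```

Call:
send_rows:
  rows:
    - {"x": -2, "y": -3, "z": 0, "roll": -1, "claw": 0}
    - {"x": -4, "y": -6, "z": 0, "roll": -2, "claw": 0}
    - {"x": -6, "y": -9, "z": 0, "roll": -3, "claw": 0}
    - {"x": -8, "y": -12, "z": -2, "roll": -4, "claw": 0}
    - {"x": -10.5, "y": -15.4, "z": -4, "roll": -4.1, "claw": 0}

```text
clock: 12.95
eef_pos: [427.8, -368.1, 180.9]
tool_rot: [3.138, 0.001, 1.384]
force: [0.6, 0.7, -0.5]
width: 85.3
```

Call:
send_rows:
  rows:
    - {"x": 0, "y": 0, "z": -3.5, "roll": 0, "claw": 0}
    - {"x": 0, "y": 0, "z": -7, "roll": 0, "claw": 0}
    - {"x": 0, "y": 0, "z": -10.5, "roll": 0, "claw": 0}
    - {"x": 0, "y": 0, "z": -13, "roll": 0, "claw": 0}
    - {"x": 0, "y": 0, "z": -13, "roll": 0, "claw": 0}

```text
clock: 13.37
eef_pos: [425.0, -364.0, 45.8]
tool_rot: [-3.134, -0.005, 1.383]
force: [-0.0, -0.2, -0.6]
width: 85.3
```

Call:
send_rows:
  rows:
    - {"x": 0, "y": 0, "z": 0, "roll": 0, "claw": 0}

```text
clock: 13.45
eef_pos: [427.0, -366.0, 49.7]
tool_rot: [-3.139, -0.001, 1.383]
force: [-1.2, -0.4, 0.4]
width: 85.6
```

```bash
python3 - <<'E'
from h import *
s=ctrl.read_state(); print(s['eef_pos'],s['tool_rot'])
p,d=img('top'); X=cloud('top',d)
for m,c,n in comps(X,86,105,(560,700,-140,20)): print('pile2',c,n,rect('top',X,m),np.median(X[m][:,2]))
for m,c,n in comps(X,54,70,(560,700,-160,60)): print('low',c,n,rect('top',X,m),np.median(X[m][:,2]))
for m,c,n in comps(X,40,60,(350,520,250,470),100): print('bar',c,n,rect('top',X,m))
E
```

```text
[ 426.96277931 -366.0489869    49.6914483 ] [-3.13932170e+00 -1.08207537e-03  1.38330475e+00]
pile2 [347. 169.] 1370 (array([627.8, -66.6]), array([136.3,  61.2]), 88.5) 93.69698955219133
low [346. 183.] 105 (array([596.5, -65.8]), array([136.5,   3.8]), 88.9) 60.445316642083526
bar [175. 254.] 250 (array([432.3, 371.7]), array([69.3, 22.2]), -79.3)
```

Call:
send_rows:
  rows:
    - {"x": -0.2, "y": 0, "z": -1.5, "roll": 0, "claw": 0}
    - {"x": -0.2, "y": 0, "z": -2.5, "roll": 0, "claw": 0}
    - {"x": -0.2, "y": 0, "z": -3.2, "roll": 0, "claw": 0}
    - {"x": -0.2, "y": 0, "z": -3.2, "roll": 0, "claw": 0}

```text
clock: 13.83
eef_pos: [425.8, -366.1, 18.3]
tool_rot: [-3.141, -0.0, 1.384]
force: [-0.5, 0.3, 0.6]
width: 85.6
```

Call:
send_rows:
  rows:
    - {"x": -0.1, "y": -0.4, "z": -0.2, "roll": 0, "claw": 0}
    - {"x": -0.1, "y": -0.4, "z": -0.2, "roll": 0, "claw": 0}
    - {"x": -0.1, "y": -0.4, "z": -0.2, "roll": 0, "claw": 0.6}
    - {"x": -0.1, "y": -0.4, "z": -0.2, "roll": 0, "claw": 1}
    - {"x": -0.1, "y": -0.4, "z": -0.2, "roll": 0, "claw": 1}

```text
clock: 14.25
eef_pos: [425.0, -370.6, 17.2]
tool_rot: [3.141, 0.0, 1.384]
force: [-1.3, 0.0, 3.9]
width: 58.9
```

Call:
send_rows:
  rows:
    - {"x": 0, "y": 0, "z": 0, "roll": 0, "claw": 1}
    - {"x": 0, "y": 0, "z": 0, "roll": 0, "claw": 1}
    - {"x": 0, "y": 0, "z": 0, "roll": 0, "claw": 1}

```text
clock: 14.5
eef_pos: [425.0, -370.7, 17.2]
tool_rot: [3.141, 0.0, 1.384]
force: [-0.9, -0.4, 6.1]
width: 58.8
```

Call:
send_rows:
  rows:
    - {"x": 0, "y": 0, "z": 3, "roll": 0, "claw": 1}
    - {"x": 0, "y": 0, "z": 7, "roll": 0, "claw": 1}
    - {"x": 0, "y": 0, "z": 11, "roll": 0, "claw": 1}
    - {"x": 0, "y": 0, "z": 15, "roll": 0, "claw": 1}
    - {"x": 0, "y": 0, "z": 19, "roll": 0, "claw": 1}

```text
clock: 14.92
eef_pos: [424.1, -369.6, 207.9]
tool_rot: [-3.14, -0.001, 1.384]
force: [0.9, -1.1, -2.5]
width: 59.2
```

Call:
send_rows:
  rows:
    - {"x": 2, "y": 3, "z": 1.5, "roll": 1, "claw": 1}
    - {"x": 4, "y": 6, "z": 3, "roll": 2, "claw": 1}
    - {"x": 6, "y": 9, "z": 3, "roll": 3, "claw": 1}
    - {"x": 8, "y": 12, "z": 3, "roll": 4, "claw": 1}
    - {"x": 10, "y": 15, "z": 3, "roll": 5, "claw": 1}

```text
clock: 15.33
eef_pos: [525.1, -218.3, 236.6]
tool_rot: [-3.141, -0.0, 1.472]
force: [1.0, -0.7, -3.0]
width: 58.8
```

Call:
send_rows:
  rows:
    - {"x": 2.2, "y": 3.2, "z": 0, "roll": 1, "claw": 1}
    - {"x": 4.4, "y": 6.4, "z": 0, "roll": 2, "claw": 1}
    - {"x": 6.6, "y": 9.6, "z": 0, "roll": 3, "claw": 1}
    - {"x": 8.8, "y": 12.8, "z": 0, "roll": 4, "claw": 1}
    - {"x": 10.5, "y": 15.3, "z": 0, "roll": 4.1, "claw": 1}

```text
clock: 15.75
eef_pos: [630.7, -63.0, 235.8]
tool_rot: [-3.141, -0.002, 1.546]
force: [0.7, 0.6, -2.2]
width: 59.0
```

Call:
send_rows:
  rows:
    - {"x": 0, "y": 0, "z": -2, "roll": 0, "claw": 1}
    - {"x": 0, "y": 0, "z": -4, "roll": 0, "claw": 1}
    - {"x": 0, "y": 0, "z": -6, "roll": 0, "claw": 1}
    - {"x": 0, "y": 0, "z": -7, "roll": 0, "claw": 1}
    - {"x": 0, "y": 0, "z": -7, "roll": 0, "claw": 1}

```text
clock: 16.17
eef_pos: [627.4, -66.7, 163.5]
tool_rot: [-3.135, -0.001, 1.543]
force: [-1.4, 1.7, -2.7]
width: 58.9
```

Call:
send_rows:
  rows:
    - {"x": 0, "y": 0, "z": 0, "roll": 0, "claw": 1}
    - {"x": 0, "y": 0, "z": 0, "roll": 0, "claw": 1}

```text
clock: 16.33
eef_pos: [630.4, -67.7, 167.5]
tool_rot: [3.14, 0.0, 1.542]
force: [-0.4, 0.2, -1.2]
width: 58.9
```

```bash
python3 -c "
from h import *
held()"
```

```text
[630.4 -67.7 167.5] [179.9   0.   88.4] 58.9 [-0.4  0.2 -1.2]
top 105 (array([628. , -67.7]), array([141.3,  50. ]), 84.1) y [-137.3    0.8] z 181.0
side 885 (array([630. , -68.7]), array([142.8,  65.3]), 87.7) y [-138.5   -1.5] z 183.3
```

Call:
send_rows:
  rows:
    - {"x": 0, "y": 0.2, "z": -1.5, "roll": 0, "claw": 1}
    - {"x": 0, "y": 0.2, "z": -3, "roll": 0, "claw": 1}
    - {"x": 0, "y": 0.2, "z": -4.5, "roll": 0, "claw": 1}
    - {"x": 0, "y": 0.2, "z": -5.4, "roll": 0, "claw": 1}
    - {"x": 0, "y": 0.2, "z": -5.4, "roll": 0, "claw": 1}

```text
clock: 16.85
eef_pos: [629.5, -65.3, 112.1]
tool_rot: [-3.141, -0.0, 1.542]
force: [1.0, -0.8, -2.1]
width: 58.5
```

Call:
send_rows:
  rows:
    - {"x": 0, "y": 0, "z": 0, "roll": 0, "claw": 1}
    - {"x": 0, "y": 0, "z": 0, "roll": 0, "claw": 1}

```text
clock: 17.02
eef_pos: [630.3, -65.5, 113.4]
tool_rot: [3.14, 0.0, 1.542]
force: [0.0, -0.0, -1.9]
width: 59.1
```

Still about 2 mm above contact. Lower a little, release and go up.

Call:
send_rows:
  rows:
    - {"x": 0, "y": 0, "z": -0.2, "roll": 0, "claw": 1}
    - {"x": 0, "y": 0, "z": -0.2, "roll": 0, "claw": 1}
    - {"x": 0, "y": 0, "z": -0.2, "roll": 0, "claw": 1}

```text
clock: 17.27
eef_pos: [630.4, -65.5, 111.2]
tool_rot: [3.14, 0.0, 1.543]
force: [0.3, 0.3, 0.5]
width: 58.5
```

Call:
send_rows:
  rows:
    - {"x": 0, "y": 0, "z": 0, "roll": 0, "claw": 0.6}
    - {"x": 0, "y": 0, "z": 0, "roll": 0, "claw": 0.3}
    - {"x": 0, "y": 0, "z": 0, "roll": 0, "claw": 0}
    - {"x": 0, "y": 0, "z": 0, "roll": 0, "claw": 0}
    - {"x": 0, "y": 0, "z": 0, "roll": 0, "claw": 0}

```text
clock: 17.68
eef_pos: [629.5, -65.2, 110.4]
tool_rot: [-3.141, -0.0, 1.543]
force: [0.1, 0.6, 0.3]
width: 85.3
```

Call:
send_rows:
  rows:
    - {"x": 0, "y": 0, "z": 3, "roll": 0, "claw": 0}
    - {"x": 0, "y": 0, "z": 7, "roll": 0, "claw": 0}
    - {"x": 0, "y": 0, "z": 11, "roll": 0, "claw": 0}
    - {"x": 0, "y": 0, "z": 11, "roll": 0, "claw": 0}

```text
clock: 18.02
eef_pos: [634.3, -66.7, 228.5]
tool_rot: [3.128, 0.001, 1.542]
force: [1.6, -1.0, 1.0]
width: 85.4
```

Call:
send_rows:
  rows:
    - {"x": -3.8, "y": 0.6, "z": 0, "roll": 3, "claw": 0}
    - {"x": -7.6, "y": 1.2, "z": 0, "roll": 6, "claw": 0}
    - {"x": -11.4, "y": 1.8, "z": 0, "roll": 9, "claw": 0}
    - {"x": -15.2, "y": 2.4, "z": 0, "roll": 11.8, "claw": 0}
    - {"x": -18.9, "y": 2.9, "z": 0, "roll": 11.8, "claw": 0}

```text
clock: 18.43
eef_pos: [438.5, -35.9, 220.4]
tool_rot: [3.142, -0.0, 1.751]
force: [0.4, 0.1, 1.0]
width: 85.3
```

Call:
send_rows:
  rows:
    - {"x": 0, "y": 0, "z": -3.5, "roll": 0, "claw": 0}
    - {"x": 0, "y": 0, "z": -7, "roll": 0, "claw": 0}
    - {"x": 0, "y": 0, "z": -10.5, "roll": 0, "claw": 0}
    - {"x": 0, "y": 0, "z": -14, "roll": 0, "claw": 0}
    - {"x": 0, "y": 0, "z": -16, "roll": 0, "claw": 0}

```text
clock: 18.85
eef_pos: [439.5, -36.2, 58.0]
tool_rot: [-3.139, -0.001, 1.748]
force: [0.2, 0.3, -0.6]
width: 85.4
```

Call:
send_rows:
  rows:
    - {"x": 0, "y": 0, "z": -0.5, "roll": 0, "claw": 0}
    - {"x": 0, "y": 0, "z": -0.5, "roll": 0, "claw": 0}
    - {"x": 0, "y": 0, "z": -0.5, "roll": 0, "claw": 0}

```text
clock: 19.1
eef_pos: [440.6, -36.5, 55.3]
tool_rot: [-3.141, 0.0, 1.748]
force: [0.1, -0.5, 0.4]
width: 85.6
```

```bash
python3 - <<'E'
from h import *
s=ctrl.read_state(); print(s['eef_pos'],s['tool_rot'])
p,d=img('top'); X=cloud('top',d)
for lo in (54,86,118):
  for m,c,n in comps(X,lo,lo+18,(560,700,-138,16)): print('pile',lo,c,n,rect('top',X,m),np.median(X[m][:,2]))
for m,c,n in comps(X,40,60,(350,520,250,470),100): print('bar',c,n,rect('top',X,m))
E
```

```text
[440.6155159  -36.48964747  55.27087817] [-3.14101342e+00  1.15225440e-04  1.74804434e+00]
pile 54 [346. 183.] 109 (array([596.7, -65.7]), array([136.2,   4.1]), 88.2) 59.47994386957089
pile 118 [347. 167.] 1439 (array([626.6, -64.9]), array([137.7,  59.6]), 88.6) 125.57924161672645
bar [175. 254.] 251 (array([432.4, 371.1]), array([70.2, 22.3]), -79.0)
```

Call:
send_rows:
  rows:
    - {"x": 0.1, "y": 0.05, "z": -2, "roll": 0, "claw": 0}
    - {"x": 0.1, "y": 0.05, "z": -3.4, "roll": 0, "claw": 0}
    - {"x": 0.1, "y": 0.05, "z": -3.9, "roll": 0, "claw": 0}
    - {"x": 0.1, "y": 0.05, "z": -3.9, "roll": 0, "claw": 0.6}
    - {"x": 0.1, "y": 0.05, "z": -3.9, "roll": 0, "claw": 1}

```text
clock: 19.57
eef_pos: [442.2, -35.5, 16.4]
tool_rot: [3.141, 0.001, 1.749]
force: [0.5, 0.8, 0.6]
width: 63.7
```

Call:
send_rows:
  rows:
    - {"x": 0, "y": 0, "z": 0, "roll": 0, "claw": 1}
    - {"x": 0, "y": 0, "z": 0, "roll": 0, "claw": 1}
    - {"x": 0, "y": 0, "z": 0, "roll": 0, "claw": 1}
    - {"x": 0, "y": 0, "z": 0, "roll": 0, "claw": 1}

```text
clock: 19.9
eef_pos: [442.1, -35.7, 17.1]
tool_rot: [3.14, -0.0, 1.749]
force: [-0.1, 0.9, -2.0]
width: 58.8
```

Call:
send_rows:
  rows:
    - {"x": 0, "y": 0, "z": 3, "roll": 0, "claw": 1}
    - {"x": 0, "y": 0, "z": 7, "roll": 0, "claw": 1}
    - {"x": 0, "y": 0, "z": 11, "roll": 0, "claw": 1}
    - {"x": 0, "y": 0, "z": 15, "roll": 0, "claw": 1}
    - {"x": 0, "y": 0, "z": 18, "roll": 0, "claw": 1}

```text
clock: 20.32
eef_pos: [441.4, -36.4, 199.3]
tool_rot: [3.141, 0.001, 1.747]
force: [0.8, 0.1, -3.3]
width: 58.8
```

Call:
send_rows:
  rows:
    - {"x": 0, "y": 0, "z": 2, "roll": 0, "claw": 1}
    - {"x": 0, "y": 0, "z": 4, "roll": 0, "claw": 1}
    - {"x": 0, "y": 0, "z": 4, "roll": 0, "claw": 1}

```text
clock: 20.57
eef_pos: [443.3, -36.4, 239.6]
tool_rot: [3.136, 0.001, 1.748]
force: [0.7, -0.2, -1.9]
width: 59.1
```

```bash
python3 -c "
from h import *
held()"
```

```text
[443.3 -36.4 239.6] [179.7   0.  100.2] 59.1 [ 0.7 -0.2 -1.9]
side 1107 (array([442.7, -37.6]), array([139.1,  62. ]), -79.5) y [-108.5   24.6] z 253.6
```

Call:
send_rows:
  rows:
    - {"x": 3.8, "y": -0.6, "z": 0, "roll": -3, "claw": 1}
    - {"x": 7.6, "y": -1.2, "z": 0, "roll": -6, "claw": 1}
    - {"x": 11.4, "y": -1.8, "z": 0, "roll": -9, "claw": 1}
    - {"x": 15.2, "y": -2.4, "z": 0, "roll": -11.8, "claw": 1}
    - {"x": 18.8, "y": -3, "z": 0, "roll": -11.8, "claw": 1}

```text
clock: 21.08
eef_pos: [630.4, -65.7, 233.6]
tool_rot: [-3.138, -0.001, 1.54]
force: [1.5, 0.8, -1.5]
width: 59.0
```

Call:
send_rows:
  rows:
    - {"x": 0, "y": 0, "z": -1, "roll": 0, "claw": 1}
    - {"x": 0, "y": 0, "z": -2.5, "roll": 0, "claw": 1}
    - {"x": 0, "y": 0, "z": -4, "roll": 0, "claw": 1}
    - {"x": 0, "y": 0, "z": -4.5, "roll": 0, "claw": 1}
    - {"x": 0, "y": 0, "z": -4.5, "roll": 0, "claw": 1}

```text
clock: 21.5
eef_pos: [627.6, -65.5, 188.2]
tool_rot: [-3.136, -0.001, 1.541]
force: [0.3, 0.2, -2.7]
width: 58.6
```

Call:
send_rows:
  rows:
    - {"x": 0, "y": 0, "z": 0, "roll": 0, "claw": 1}
    - {"x": 0, "y": 0, "z": 0, "roll": 0, "claw": 1}

```text
clock: 21.67
eef_pos: [629.8, -66.1, 191.9]
tool_rot: [3.141, 0.0, 1.542]
force: [-0.5, -1.0, -1.7]
width: 58.8
```

```bash
python3 -c "
from h import *
held()"
```

```text
[629.8 -66.1 191.9] [180.    0.   88.4] 58.8 [-0.5 -1.  -1.7]
top 392 (array([ 626.4, -111.4]), array([59.1, 51.8]), -4.2) y [-136.7  -88.3] z 206.8
side 910 (array([629.6, -67.3]), array([141.1,  63.2]), 88.4) y [-136.9    0.7] z 207.8
```

Call:
send_rows:
  rows:
    - {"x": 0.05, "y": 0.05, "z": -1.5, "roll": 0, "claw": 1}
    - {"x": 0.05, "y": 0.05, "z": -3, "roll": 0, "claw": 1}
    - {"x": 0.05, "y": 0.05, "z": -4.2, "roll": 0, "claw": 1}
    - {"x": 0.05, "y": 0.05, "z": -4.6, "roll": 0, "claw": 1}
    - {"x": 0.05, "y": 0.05, "z": -4.6, "roll": 0, "claw": 1}

```text
clock: 22.18
eef_pos: [629.6, -65.0, 144.6]
tool_rot: [-3.14, -0.0, 1.543]
force: [0.1, -0.5, -0.3]
width: 58.7
```

Call:
send_rows:
  rows:
    - {"x": 0, "y": 0, "z": 0, "roll": 0, "claw": 1}
    - {"x": 0, "y": 0, "z": 0, "roll": 0, "claw": 1}

```text
clock: 22.35
eef_pos: [630.7, -65.7, 146.4]
tool_rot: [3.14, 0.0, 1.542]
force: [0.1, -0.8, -2.4]
width: 58.8
```

Call:
send_rows:
  rows:
    - {"x": 0, "y": 0, "z": -0.2, "roll": 0, "claw": 1}
    - {"x": 0, "y": 0, "z": -0.3, "roll": 0, "claw": 1}
    - {"x": 0, "y": 0, "z": -0.3, "roll": 0, "claw": 1}

```text
clock: 22.6
eef_pos: [630.6, -65.4, 143.1]
tool_rot: [3.14, -0.0, 1.543]
force: [-0.7, -0.5, 1.6]
width: 59.0
```

Call:
send_rows:
  rows:
    - {"x": 0, "y": 0, "z": 0, "roll": 0, "claw": 0.6}
    - {"x": 0, "y": 0, "z": 0, "roll": 0, "claw": 0.3}
    - {"x": 0, "y": 0, "z": 0, "roll": 0, "claw": 0}
    - {"x": 0, "y": 0, "z": 0, "roll": 0, "claw": 0}
    - {"x": 0, "y": 0, "z": 0, "roll": 0, "claw": 0}

```text
clock: 23.02
eef_pos: [630.2, -65.3, 142.5]
tool_rot: [3.142, -0.0, 1.542]
force: [-0.4, -0.0, -0.5]
width: 85.3
```

Call:
send_rows:
  rows:
    - {"x": 0, "y": 0, "z": 3, "roll": 0, "claw": 0}
    - {"x": 0, "y": 0, "z": 7, "roll": 0, "claw": 0}
    - {"x": 0, "y": 0, "z": 11, "roll": 0, "claw": 0}
    - {"x": 0, "y": 0, "z": 11, "roll": 0, "claw": 0}

```text
clock: 23.35
eef_pos: [633.9, -67.9, 260.4]
tool_rot: [3.129, 0.003, 1.542]
force: [2.2, -1.0, 0.2]
width: 85.0
```

Call:
send_rows:
  rows:
    - {"x": -2, "y": 3.5, "z": 0, "roll": 1, "claw": 0}
    - {"x": -4, "y": 7, "z": 0, "roll": 2, "claw": 0}
    - {"x": -6, "y": 10.5, "z": 0, "roll": 3, "claw": 0}
    - {"x": -8, "y": 14, "z": 0, "roll": 4, "claw": 0}
    - {"x": -10, "y": 17.5, "z": 0, "roll": 5, "claw": 0}

```text
clock: 23.77
eef_pos: [529.0, 111.0, 252.4]
tool_rot: [3.141, -0.0, 1.63]
force: [-0.5, 1.1, 0.3]
width: 85.5
```

```bash
python3 - <<'E'
from h import *
s=ctrl.read_state(); print(s['eef_pos'],s['tool_rot'])
p,d=img('top'); X=cloud('top',d)
for lo in (54,86,118,148):
  for m,c,n in comps(X,lo,lo+18,(560,700,-136,16),25): print('pile',lo,c,n,rect('top',X,m),np.median(X[m][:,2]))
for m,c,n in comps(X,40,60,(350,520,250,470),100): print('bar',c,n,rect('top',X,m))
for m,c,n in comps(X,8,25,(350,540,250,470),500): print('board',c,n,rect('top',X,m))
p,d=img('side'); cv2.imwrite('pics/s2.png',cv2.resize(p[100:320,180:480],None,fx=2.4,fy=2.4))
E
```

```text
[529.01876289 111.03359715 252.35030031] [ 3.14140544e+00 -3.74040288e-04  1.63003142e+00]
pile 54 [345. 183.] 111 (array([596.8, -65.7]), array([136.2,   3.8]), 88.3) 59.92569963744336
pile 118 [330. 179.] 33 (array([598.9, -22.8]), array([50. ,  1.5]), 88.8) 124.1445761633372
pile 118 [359. 179.] 56 (array([597. , -91.6]), array([81.8,  1.7]), 88.5) 124.91438256528227
pile 148 [347. 164.] 1522 (array([626.8, -65.7]), array([138.7,  59.6]), 88.3) 157.68054770340643
```

View pics/s2.png

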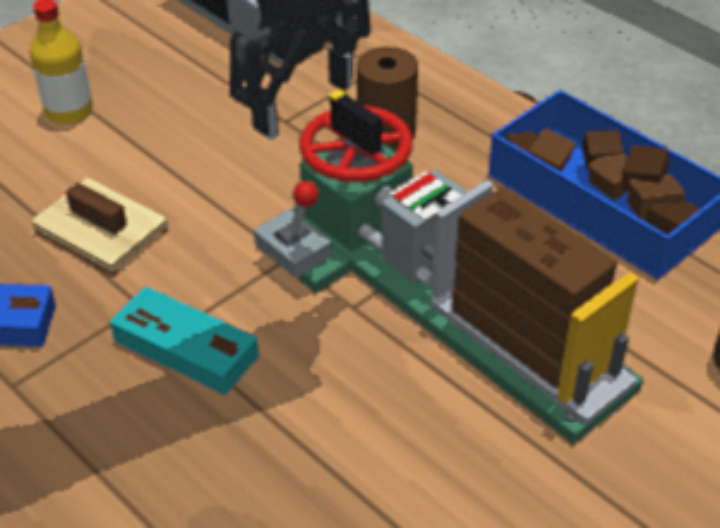

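The side crop shows four slabs in a square pile at (535,280), the pointer at its starting place, and the board at (100,222). Now the board.

Call:
send_rows:
  rows:
    - {"x": -1.4, "y": 3.7, "z": 0, "roll": 1.5, "claw": 0}
    - {"x": -2.8, "y": 7.4, "z": 0, "roll": 3, "claw": 0}
    - {"x": -4.2, "y": 11.1, "z": 0, "roll": 4.5, "claw": 0}
    - {"x": -5.6, "y": 14.8, "z": 0, "roll": 6, "claw": 0}
    - {"x": -7, "y": 18.5, "z": 0, "roll": 7.3, "claw": 0}

```text
clock: 24.28
eef_pos: [459.7, 296.0, 252.6]
tool_rot: [3.141, -0.0, 1.758]
force: [0.4, 0.3, -0.1]
width: 85.4
```

Call:
send_rows:
  rows:
    - {"x": -1.4, "y": 3.7, "z": -1, "roll": 0, "claw": 0}
    - {"x": -2.7, "y": 7.7, "z": -1, "roll": 0, "claw": 0}
    - {"x": -2.7, "y": 7.7, "z": -4, "roll": 0, "claw": 0}
    - {"x": -2.7, "y": 7.7, "z": -7, "roll": 0, "claw": 0}
    - {"x": -2.7, "y": 7.7, "z": -9, "roll": 0, "claw": 0}

```text
clock: 24.7
eef_pos: [432.1, 372.1, 160.1]
tool_rot: [-3.14, 0.001, 1.759]
force: [-1.2, -0.0, -0.5]
width: 85.6
```

Call:
send_rows:
  rows:
    - {"x": 0, "y": 0, "z": 0, "roll": 0, "claw": 0}
    - {"x": 0, "y": 0, "z": 0, "roll": 0, "claw": 0}

```text
clock: 24.87
eef_pos: [433.3, 371.0, 162.0]
tool_rot: [-3.141, 0.001, 1.756]
force: [-0.2, 0.9, 0.8]
width: 85.3
```

```bash
python3 - <<'E'
from h import *
s=ctrl.read_state(); print(s['eef_pos'],s['tool_rot'])
for n in('top','side'):
    p,d=img(n); X=cloud(n,d)
    for m,c,k in comps(X,44,56,(330,540,250,470),40): print(n,'bar',c,k,rect(n,X,m))
    for m,c,k in comps(X,12,26,(330,540,250,470),300): print(n,'board',c,k,rect(n,X,m))
E
```

```text
[433.34248636 370.99624305 162.04538976] [-3.14060928e+00  1.33577802e-03  1.75634846e+00]
top bar [175. 254.] 233 (array([432.2, 371.8]), array([69.6, 21.7]), -79.4)
top board [183. 253.] 1086 (array([433.3, 366. ]), array([108. ,  88.2]), -79.3)
side bar [219. 184.] 182 (array([434.2, 370.4]), array([70.9, 23.4]), -79.0)
side board [221. 195.] 853 (array([433.8, 371.2]), array([122.6,  92.6]), -79.7)
```

Call:
send_rows:
  rows:
    - {"x": 0, "y": 0, "z": -3.5, "roll": 0, "claw": 0}
    - {"x": 0, "y": 0, "z": -7, "roll": 0, "claw": 0}
    - {"x": 0, "y": 0, "z": -10, "roll": 0, "claw": 0}
    - {"x": 0, "y": 0, "z": -12, "roll": 0, "claw": 0}
    - {"x": 0, "y": 0, "z": -12.4, "roll": 0, "claw": 0}

```text
clock: 25.38
eef_pos: [432.6, 371.3, 36.9]
tool_rot: [-3.139, 0.001, 1.757]
force: [-1.0, -0.4, 0.8]
width: 85.4
```

Call:
send_rows:
  rows:
    - {"x": 0, "y": 0, "z": 0, "roll": 0, "claw": 0.3}
    - {"x": 0, "y": 0, "z": 0, "roll": 0, "claw": 0.6}
    - {"x": 0, "y": 0, "z": 0, "roll": 0, "claw": 0.9}
    - {"x": 0, "y": 0, "z": 0, "roll": 0, "claw": 1}
    - {"x": 0, "y": 0, "z": 0, "roll": 0, "claw": 1}

```text
clock: 25.8
eef_pos: [433.8, 372.3, 39.8]
tool_rot: [3.14, -0.001, 1.757]
force: [0.0, 0.0, 0.2]
width: 25.3
```

Call:
send_rows:
  rows:
    - {"x": 0, "y": 0, "z": 0, "roll": 0, "claw": 1}
    - {"x": 0, "y": 0, "z": 0, "roll": 0, "claw": 1}
    - {"x": 0, "y": 0, "z": 0, "roll": 0, "claw": 1}
    - {"x": 0, "y": 0, "z": 0, "roll": 0, "claw": 1}

```text
clock: 26.13
eef_pos: [434.0, 372.3, 39.9]
tool_rot: [3.14, -0.002, 1.757]
force: [-0.2, 0.1, 6.8]
width: 20.6
```

Call:
send_rows:
  rows:
    - {"x": 0, "y": 0, "z": 3, "roll": 0, "claw": 1}
    - {"x": 0, "y": 0, "z": 6.5, "roll": 0, "claw": 1}
    - {"x": 0, "y": 0, "z": 10, "roll": 0, "claw": 1}
    - {"x": 0, "y": 0, "z": 13.5, "roll": 0, "claw": 1}
    - {"x": 0, "y": 0, "z": 17, "roll": 0, "claw": 1}

```text
clock: 26.55
eef_pos: [432.7, 371.3, 210.2]
tool_rot: [-3.141, 0.0, 1.757]
force: [0.5, 0.7, -1.6]
width: 20.5
```

Call:
send_rows:
  rows:
    - {"x": 0.5, "y": -1, "z": 3, "roll": -1, "claw": 1}
    - {"x": 1.5, "y": -3, "z": 4, "roll": -2, "claw": 1}
    - {"x": 3, "y": -6, "z": 4, "roll": -4, "claw": 1}
    - {"x": 4.5, "y": -9.2, "z": 4, "roll": -6, "claw": 1}
    - {"x": 6, "y": -12.5, "z": 4, "roll": -8, "claw": 1}

```text
clock: 26.97
eef_pos: [493.1, 246.1, 248.9]
tool_rot: [3.141, -0.001, 1.618]
force: [1.1, -0.0, -0.8]
width: 20.6
```

Call:
send_rows:
  rows:
    - {"x": 1.5, "y": -3.3, "z": 0, "roll": -1, "claw": 1}
    - {"x": 3, "y": -6.7, "z": 0, "roll": -2, "claw": 1}
    - {"x": 4.5, "y": -10, "z": 0, "roll": -3, "claw": 1}
    - {"x": 6, "y": -13.4, "z": 0, "roll": -4, "claw": 1}
    - {"x": 7.5, "y": -16.8, "z": 0, "roll": -4.3, "claw": 1}

```text
clock: 27.38
eef_pos: [568.2, 77.2, 248.5]
tool_rot: [-3.141, -0.0, 1.542]
force: [0.2, 0.3, -2.2]
width: 20.7
```

Call:
send_rows:
  rows:
    - {"x": 1.5, "y": -3.3, "z": 0, "roll": 0, "claw": 1}
    - {"x": 3, "y": -6.7, "z": 0, "roll": 0, "claw": 1}
    - {"x": 4.5, "y": -10, "z": 0, "roll": 0, "claw": 1}
    - {"x": 5.5, "y": -12.8, "z": 0, "roll": 0, "claw": 1}
    - {"x": 6.1, "y": -14.5, "z": 0, "roll": 0, "claw": 1}

```text
clock: 27.8
eef_pos: [629.4, -71.1, 248.8]
tool_rot: [3.141, 0.003, 1.538]
force: [-0.4, -0.5, -1.1]
width: 21.0
```

Call:
send_rows:
  rows:
    - {"x": 0, "y": 0, "z": 0, "roll": 0, "claw": 1}
    - {"x": 0, "y": 0, "z": 0, "roll": 0, "claw": 1}

```text
clock: 27.97
eef_pos: [628.8, -67.7, 248.4]
tool_rot: [-3.141, -0.0, 1.54]
force: [0.1, 0.3, -2.1]
width: 21.2
```

```bash
python3 - <<'E'
from h import *
s=ctrl.read_state(); c=s['eef_pos'];print(c,s['tool_rot'],s['width'])
for n in('top','side'):
    p,d=img(n,n+'3.png'); X=cloud(n,d); b,g,r=[p[...,i].astype(int) for i in range(3)]
    m=(abs(X[...,2]-c[2]+20)<10)&(abs(X[...,0]-c[0])<75)&(abs(X[...,1]-c[1])<100)&(r>130)&(r-b>25)
    print(n,m.sum(),rect(n,X,m), np.median(X[m],0))
    Q=X[m]; print(np.linalg.lstsq(np.c_[Q[:,:2]-Q[:,:2].mean(0),np.ones(len(Q))],Q[:,2],rcond=None)[0])
cv2.imwrite('pics/s3.png',cv2.resize(p[80:320,270:520],None,fx=2.4,fy=2.4))
E
```

```text
[628.7514488  -67.66889688 248.41096957] [-3.14107845e+00 -5.29938779e-05  1.53967299e+00] 21.154518632715494
top 406 (array([ 621.7, -105.9]), array([78.4, 42.1]), -2.0) [ 606.96072148 -112.92127507  228.22305506]
[-9.85873742e-03  1.44023515e-02  2.28142311e+02]
side 1035 (array([629.5, -66.4]), array([122.3,  91.2]), 89.1) [611.39411455 -87.26989478 228.98899082]
[-4.58084685e-03 -9.70665731e-04  2.28962607e+02]
```

View pics/s3.png

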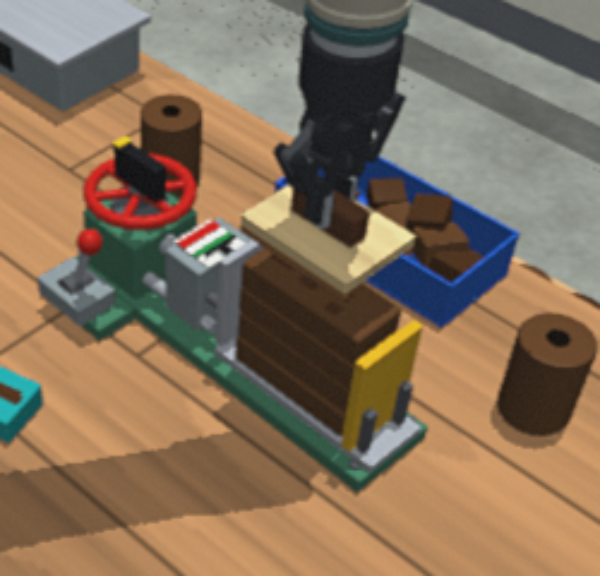

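The crop shows the board held level at (325,235), above and in line with the pile.

Call:
send_rows:
  rows:
    - {"x": 0.1, "y": 0.05, "z": -1.5, "roll": 0, "claw": 1}
    - {"x": 0.1, "y": 0.05, "z": -3, "roll": 0, "claw": 1}
    - {"x": 0.1, "y": 0.05, "z": -4, "roll": 0, "claw": 1}
    - {"x": 0.1, "y": 0.05, "z": -4.5, "roll": 0, "claw": 1}
    - {"x": 0.1, "y": 0.05, "z": -4.5, "roll": 0, "claw": 1}

```text
clock: 28.48
eef_pos: [629.4, -64.3, 202.2]
tool_rot: [-3.139, -0.001, 1.544]
force: [0.5, -0.4, -0.8]
width: 20.7
```

Call:
send_rows:
  rows:
    - {"x": 0, "y": 0, "z": 0, "roll": 0, "claw": 1}
    - {"x": 0, "y": 0, "z": 0, "roll": 0, "claw": 1}

```text
clock: 28.65
eef_pos: [630.6, -65.8, 204.2]
tool_rot: [3.14, 0.0, 1.543]
force: [0.3, 0.5, -1.7]
width: 20.9
```

```bash
python3 - <<'E'
from h import *
s=ctrl.read_state(); c=s['eef_pos'];print(c,s['tool_rot'],s['width'],s['force'])
n='side'; p,d=img(n); X=cloud(n,d); b,g,r=[p[...,i].astype(int) for i in range(3)]
m=(abs(X[...,2]-c[2]+20)<10)&(abs(X[...,0]-c[0])<75)&(abs(X[...,1]-c[1])<100)&(r>130)&(r-b>25)
print(rect(n,X,m))
E
```

```text
[630.59858136 -65.8175017  204.23935161] [3.14040240e+00 3.03305091e-04 1.54283376e+00] 20.896691132975757 [ 0.33366202  0.47506722 -1.69407047]
(array([630.3, -65.8]), array([121.5,  91. ]), 89.4)
```

Call:
send_rows:
  rows:
    - {"x": 0, "y": 0, "z": -0.6, "roll": 0, "claw": 1}
    - {"x": 0, "y": 0, "z": -1, "roll": 0, "claw": 1}
    - {"x": 0, "y": 0, "z": -1.3, "roll": 0, "claw": 1}
    - {"x": 0, "y": 0, "z": -1.3, "roll": 0, "claw": 1}
    - {"x": 0, "y": 0, "z": -1.3, "roll": 0, "claw": 1}

```text
clock: 29.12
eef_pos: [630.1, -65.9, 190.2]
tool_rot: [-3.141, -0.0, 1.542]
force: [-0.2, 0.0, -1.8]
width: 20.5
```

Call:
send_rows:
  rows:
    - {"x": 0, "y": 0, "z": -0.2, "roll": 0, "claw": 1}
    - {"x": 0, "y": 0, "z": -0.2, "roll": 0, "claw": 1}
    - {"x": 0, "y": 0, "z": -0.2, "roll": 0, "claw": 1}

```text
clock: 29.37
eef_pos: [630.3, -65.9, 189.9]
tool_rot: [3.141, -0.001, 1.542]
force: [-2.1, 1.4, 7.5]
width: 20.4
```

Call:
send_rows:
  rows:
    - {"x": 0, "y": 0, "z": 0, "roll": 0, "claw": 0.8}
    - {"x": 0, "y": 0, "z": 0, "roll": 0, "claw": 0.6}
    - {"x": 0, "y": 0, "z": 0, "roll": 0, "claw": 0.4}
    - {"x": 0, "y": 0, "z": 0, "roll": 0, "claw": 0.2}
    - {"x": 0, "y": 0, "z": 0, "roll": 0, "claw": 0.2}

```text
clock: 29.78
eef_pos: [630.2, -65.8, 188.3]
tool_rot: [-3.141, 0.0, 1.543]
force: [0.2, 0.3, -0.3]
width: 67.5
```

Call:
send_rows:
  rows:
    - {"x": 0, "y": 0, "z": 2, "roll": 0, "claw": 0.2}
    - {"x": 0, "y": 0, "z": 5, "roll": 0, "claw": 0.2}
    - {"x": 0, "y": 0, "z": 8, "roll": 0, "claw": 0.2}
    - {"x": 0, "y": 0, "z": 8, "roll": 0, "claw": 0.2}

```text
clock: 30.12
eef_pos: [632.9, -67.7, 274.2]
tool_rot: [3.132, 0.002, 1.542]
force: [1.0, -0.6, 0.8]
width: 68.1
```

Call:
send_rows:
  rows:
    - {"x": 0, "y": 4, "z": 0, "roll": 0, "claw": 0.2}
    - {"x": 0, "y": 8, "z": 0, "roll": 0, "claw": 0.2}
    - {"x": 0.2, "y": 12, "z": 0, "roll": 0, "claw": 0.2}
    - {"x": 0.4, "y": 16, "z": 0, "roll": 0, "claw": 0.2}
    - {"x": 0.7, "y": 20, "z": 0, "roll": 0, "claw": 0.2}

```text
clock: 30.53
eef_pos: [636.9, 136.2, 268.3]
tool_rot: [-3.142, -0.0, 1.542]
force: [0.4, -0.5, 0.1]
width: 67.9
```

Call:
send_rows:
  rows:
    - {"x": 0, "y": 2, "z": 0, "roll": 0, "claw": 0.2}
    - {"x": 0, "y": 4.2, "z": 0, "roll": 0, "claw": 0.2}
    - {"x": 0, "y": 4.2, "z": 0, "roll": 0, "claw": 0.2}
    - {"x": 0, "y": 4.2, "z": 0, "roll": 0, "claw": 0.2}

```text
clock: 30.87
eef_pos: [636.9, 177.8, 267.7]
tool_rot: [-3.141, 0.0, 1.546]
force: [0.1, -0.6, 0.3]
width: 68.4
```

```bash
python3 - <<'E'
from h import *
s=ctrl.read_state(); print(s['eef_pos'],s['tool_rot'])
p,d=img('top','top4.png'); X=cloud('top',d)
for m,c,n in comps(X,188,208,(560,700,-136,16),25): print('bar',c,n,rect('top',X,m),np.median(X[m][:,2]))
for m,c,n in comps(X,162,178,(560,700,-136,16),25): print('board',c,n,rect('top',X,m),np.median(X[m][:,2]))
p,d=img('side','side4.png'); X=cloud('side',d)
for m,c,n in comps(X,150,172,(560,740,100,240),20): print('wheelbar',c,n,rect('side',X,m))
a=cv2.resize(p[90:300,290:470],None,fx=2.8,fy=2.8); cv2.imwrite('pics/s4.png',a)
E
```

```text
[636.87994623 177.77044336 267.74890751] [-3.14098591e+00  2.90080459e-04  1.54563901e+00]
bar [348. 161.] 308 (array([627.2, -64.5]), array([68. , 22.4]), 88.7) 199.31016970941698
board [347. 163.] 1664 (array([627.9, -65.3]), array([123.5,  89.5]), 88.1) 169.73915266257893
wheelbar [327. 147.] 234 (array([638.7, 177.5]), array([67.8, 19.8]), 85.5)
```

View pics/s4.png

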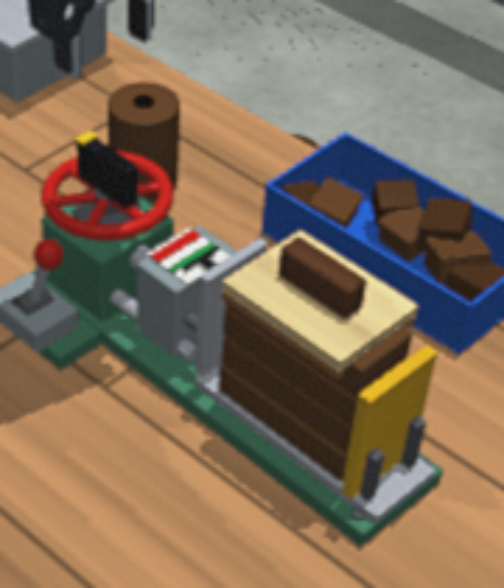

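The crop shows the board flat and astride the pile, with the fence and plate clear. Next the wheel: check the wrist range so that it can be wound in one grip.

```bash
python3 - <<'E'
from h import *
s=ctrl.read_state(); print(s['qpos'].round(3))
p,d=img('top'); X=cloud('top',d)
import numpy as np
# pixels around gauge, calib
p,d=img('side'); X=cloud('side',d)
for n in ('side',):
  for q in ('wheel_bar','plate_face','lock_tip','plate_spring','lock'):
    for r in ctrl.place_of(n,q)[:2]:
      u,v=map(int,np.round(r['uv'])); print(q,round(r['confidence'],2),(u,v),X[v,u].round(1))
E
```

```text
[-0.782  0.784  0.923  1.467 -0.644  1.212  0.198]
wheel_bar 0.86 (328, 151) [629.5 165.7 159.4]
wheel_bar 0.61 (372, 205) [602.4  -5.1 116.3]
plate_face 0.77 (376, 204) [603.3 -15.6 126. ]
lock_tip 0.43 (306, 179) [547.4 155.1 128. ]Traceback (most recent call last):
  File "<stdin>", line 9, in <module>
ValueError: it knows: bed, board_grip, fence_foot, lock_tip, plate_face, slab0, slab1, slab2, slab3, wheel_bar
```

Call:
send_rows:
  rows:
    - {"x": 0, "y": 0, "z": 0, "roll": 7, "claw": 0.2}
    - {"x": 0, "y": 0, "z": 0, "roll": 14, "claw": 0.2}
    - {"x": 0, "y": 0, "z": 0, "roll": 21, "claw": 0.2}
    - {"x": 0, "y": 0, "z": 0, "roll": 28, "claw": 0.2}
    - {"x": 0, "y": 0, "z": 0, "roll": 35, "claw": 0.2}

```text
clock: 31.63
eef_pos: [637.3, 175.5, 268.6]
tool_rot: [3.141, 0.0, 2.158]
force: [0.1, 0.2, 0.2]
width: 68.5
```

```bash
python3 - <<'E'
from h import *
s=ctrl.read_state(); print(s['qpos'].round(3),s['eef_pos'],s['tool_rot'])
E
```

```text
[-0.716  0.729  0.762  1.465 -0.526  1.159  0.719] [637.26609489 175.52638092 268.59343481] [3.14147435e+00 1.04585339e-04 2.15844348e+00]
```

Call:
send_rows:
  rows:
    - {"x": 0.2, "y": 0.2, "z": 0, "roll": -7.1, "claw": 0.2}
    - {"x": 0.2, "y": 0.2, "z": 0, "roll": -14.2, "claw": 0.2}
    - {"x": 0.2, "y": 0.2, "z": 0, "roll": -21.3, "claw": 0.2}
    - {"x": 0.2, "y": 0.2, "z": 0, "roll": -28.4, "claw": 0.2}
    - {"x": 0.2, "y": 0.2, "z": 0, "roll": -35.5, "claw": 0.2}

```text
clock: 32.05
eef_pos: [639.3, 177.6, 268.7]
tool_rot: [3.141, -0.0, 1.527]
force: [1.3, -0.1, -0.3]
width: 68.2
```

Call:
send_rows:
  rows:
    - {"x": 0, "y": 0, "z": -2, "roll": -1.5, "claw": 0.3}
    - {"x": 0, "y": 0, "z": -5, "roll": -1.5, "claw": 0.4}
    - {"x": 0, "y": 0, "z": -8, "roll": -1.5, "claw": 0.4}
    - {"x": 0, "y": 0, "z": -8, "roll": -1.5, "claw": 0.4}
    - {"x": 0, "y": 0, "z": -8, "roll": -1.5, "claw": 0.4}

```text
clock: 32.47
eef_pos: [638.4, 177.8, 187.6]
tool_rot: [-3.139, 0.001, 1.507]
force: [0.6, -0.5, 0.8]
width: 51.7
```

```bash
cat >> h.py <<'E'
def wb():
    for n in('top','side'):
        p,d=img(n); X=cloud(n,d)
        m=(p.max(-1)<70)&(X[...,2]>134)&(X[...,2]<172)&(np.hypot(X[...,0]-639,X[...,1]-178)<38)
        m2=m&(X[...,2]>156)
        if m2.sum()>20: print(n,m2.sum(),rect(n,X,m2))
E
python3 -c "
from h import *
s=ctrl.read_state(); print(s['eef_pos'],s['tool_rot'],s['qpos'].round(2))
wb()"
```

```text
[638.44433864 177.75980353 187.58217587] [-3.13892940e+00  9.94347005e-04  1.50682910e+00] [-0.77  0.87  0.87  1.55 -0.72  1.08  0.22]
top 91 (array([636., 160.]), array([28.2, 16.3]), 89.1)
side 133 (array([638.2, 171.3]), array([54.5, 17.2]), 86.0)
```

Call:
send_rows:
  rows:
    - {"x": 0.05, "y": 0.05, "z": -1.5, "roll": 0, "claw": 0.4}
    - {"x": 0.05, "y": 0.05, "z": -3, "roll": 0, "claw": 0.4}
    - {"x": 0.05, "y": 0.05, "z": -3.8, "roll": 0, "claw": 0.4}
    - {"x": 0.05, "y": 0.05, "z": -3.8, "roll": 0, "claw": 0.8}
    - {"x": 0.05, "y": 0.05, "z": -3.8, "roll": 0, "claw": 1}

```text
clock: 32.98
eef_pos: [639.3, 178.6, 149.8]
tool_rot: [-3.14, 0.0, 1.508]
force: [-0.1, -0.3, 0.5]
width: 28.1
```

Call:
send_rows:
  rows:
    - {"x": 0, "y": 0, "z": 0, "roll": 0, "claw": 1}
    - {"x": 0, "y": 0, "z": 0, "roll": 0, "claw": 1}
    - {"x": 0, "y": 0, "z": 0, "roll": 0, "claw": 1}
    - {"x": 0, "y": 0, "z": 0, "roll": 0, "claw": 1}

```text
clock: 33.32
eef_pos: [639.8, 178.5, 150.9]
tool_rot: [3.141, -0.0, 1.508]
force: [-0.6, -0.3, 0.3]
width: 15.2
```

Call:
send_rows:
  rows:
    - {"x": 0, "y": 0, "z": 0, "roll": -6, "claw": 1}
    - {"x": 0, "y": 0, "z": 0, "roll": -12, "claw": 1}
    - {"x": 0, "y": 0, "z": 0, "roll": -18, "claw": 1}
    - {"x": 0, "y": 0, "z": 0, "roll": -24, "claw": 1}
    - {"x": 0, "y": 0, "z": 0, "roll": -30, "claw": 1}

```text
clock: 33.73
eef_pos: [639.8, 178.5, 150.9]
tool_rot: [3.141, -0.0, 0.98]
force: [-0.8, -0.4, 0.7]
width: 15.1
```

```bash
cat >> h.py <<'E'
def plate():
    s=ctrl.read_state(); print(s['eef_pos'].round(1),np.degrees(s['tool_rot']).round(1),s['force'].round(1),s['torque'].round(2),round(s['width'],1),'q',s['qpos'].round(2))
    p,d=img('top'); X=cloud('top',d)
    for nm,lo,hi,y0,y1 in(('plate',138,152,-10,45),('fence',138,152,-160,-135)):
        m=(X[...,2]>lo)&(X[...,2]<hi)&(X[...,1]>y0)&(X[...,1]<y1)&(abs(X[...,0]-633)<26)
        if m.sum(): print(nm,m.sum(),np.percentile(X[m][:,1],[2,50,98]).round(1))
    m=(X[...,2]>190)&(X[...,2]<206)&(abs(X[...,0]-628)<30)&(abs(X[...,1]+68)<60)
    if m.sum()>60: print('boardbar',rect('top',X,m))
    return p
E
python3 -c "
from h import *
plate()"
```

```text
[639.8 178.5 150.9] [180.   -0.   56.1] [-0.8 -0.4  0.7] [-0.25  0.12  0.34] 15.1 q [-0.8   0.96  0.97  1.57 -0.87  1.08 -0.2 ]
plate 98 [14.8 19.8 25.4]
fence 108 [-153.7 -148.  -142.6]
boardbar (array([627.5, -64.6]), array([67.9, 21.5]), 88.4)
```

Call:
send_rows:
  rows:
    - {"x": 0, "y": 0, "z": 0, "roll": -6, "claw": 1}
    - {"x": 0, "y": 0, "z": 0, "roll": -12, "claw": 1}
    - {"x": 0, "y": 0, "z": 0, "roll": -18, "claw": 1}
    - {"x": 0, "y": 0, "z": 0, "roll": -24, "claw": 1}
    - {"x": 0, "y": 0, "z": 0, "roll": -30, "claw": 1}

```text
clock: 34.2
eef_pos: [639.8, 178.6, 150.9]
tool_rot: [3.141, -0.0, 0.458]
force: [-0.7, -1.0, -0.5]
width: 15.1
```

Call:
send_rows:
  rows:
    - {"x": 0, "y": 0, "z": 0, "roll": -6, "claw": 1}
    - {"x": 0, "y": 0, "z": 0, "roll": -12, "claw": 1}
    - {"x": 0, "y": 0, "z": 0, "roll": -18, "claw": 1}
    - {"x": 0, "y": 0, "z": 0, "roll": -24, "claw": 1}
    - {"x": 0, "y": 0, "z": 0, "roll": -30, "claw": 1}

```text
clock: 34.62
eef_pos: [639.8, 178.6, 150.9]
tool_rot: [3.141, -0.0, -0.065]
force: [-1.3, -1.1, 0.3]
width: 15.4
```

Call:
send_rows:
  rows:
    - {"x": 0, "y": 0, "z": 0, "roll": -6, "claw": 1}
    - {"x": 0, "y": 0, "z": 0, "roll": -12, "claw": 1}
    - {"x": 0, "y": 0, "z": 0, "roll": -18, "claw": 1}
    - {"x": 0, "y": 0, "z": 0, "roll": -24, "claw": 1}
    - {"x": 0, "y": 0, "z": 0, "roll": -30, "claw": 1}

```text
clock: 35.03
eef_pos: [639.8, 178.6, 150.9]
tool_rot: [3.141, -0.0, -0.589]
force: [-1.0, -1.0, 1.8]
width: 14.9
```

```bash
python3 -c "
from h import *
plate()"
```

```text
[639.8 178.6 150.9] [180.   -0.  -33.7] [-1.  -1.   1.8] [-0.15  0.22  0.33] 14.9 q [-0.87  1.08  1.21  1.58 -1.06  1.25 -1.63]
plate 87 [ 5.2  9.9 13.6]
fence 109 [-153.5 -148.2 -142.6]
boardbar (array([626.9, -66.7]), array([68.1, 21.7]), 88.4)
```

Call:
send_rows:
  rows:
    - {"x": 0, "y": 0, "z": 0, "roll": 0, "claw": 0.7}
    - {"x": 0, "y": 0, "z": 0, "roll": 0, "claw": 0.4}
    - {"x": 0, "y": 0, "z": 0, "roll": 0, "claw": 0.4}
    - {"x": 0, "y": 0, "z": 3, "roll": 0, "claw": 0.4}
    - {"x": 0, "y": 0, "z": 6, "roll": 0, "claw": 0.4}

```text
clock: 35.5
eef_pos: [638.6, 179.0, 209.2]
tool_rot: [3.139, 0.003, -0.585]
force: [0.8, 0.0, 0.7]
width: 51.4
```

Call:
send_rows:
  rows:
    - {"x": 0, "y": 0, "z": 0, "roll": 7, "claw": 0.4}
    - {"x": 0, "y": 0, "z": 0, "roll": 14, "claw": 0.4}
    - {"x": 0, "y": 0, "z": 0, "roll": 21, "claw": 0.4}
    - {"x": 0, "y": 0, "z": 0, "roll": 28, "claw": 0.4}
    - {"x": 0, "y": 0, "z": 0, "roll": 35, "claw": 0.4}

```text
clock: 35.92
eef_pos: [639.7, 178.8, 210.7]
tool_rot: [-3.141, -0.0, 0.032]
force: [0.5, -0.3, -0.7]
width: 51.2
```

Call:
send_rows:
  rows:
    - {"x": 0, "y": 0, "z": 0, "roll": 7, "claw": 0.4}
    - {"x": 0, "y": 0, "z": 0, "roll": 14, "claw": 0.4}
    - {"x": 0, "y": 0, "z": 0, "roll": 21, "claw": 0.4}
    - {"x": 0, "y": 0, "z": 0, "roll": 28, "claw": 0.4}
    - {"x": 0, "y": 0, "z": 0, "roll": 35, "claw": 0.4}

```text
clock: 36.33
eef_pos: [639.7, 178.8, 210.6]
tool_rot: [3.142, -0.001, 0.643]
force: [-0.4, 0.0, -0.3]
width: 51.1
```

Call:
send_rows:
  rows:
    - {"x": 0, "y": 0, "z": 0, "roll": 7, "claw": 0.4}
    - {"x": 0, "y": 0, "z": 0, "roll": 14, "claw": 0.4}
    - {"x": 0, "y": 0, "z": 0, "roll": 21, "claw": 0.4}
    - {"x": 0, "y": 0, "z": 0, "roll": 28, "claw": 0.4}
    - {"x": 0, "y": 0, "z": 0, "roll": 35, "claw": 0.4}

```text
clock: 36.75
eef_pos: [639.7, 178.7, 210.6]
tool_rot: [3.141, -0.0, 1.254]
force: [-0.4, 0.5, 0.2]
width: 51.5
```

Call:
send_rows:
  rows:
    - {"x": 0, "y": 0, "z": 0, "roll": 7, "claw": 0.4}
    - {"x": 0, "y": 0, "z": 0, "roll": 14, "claw": 0.4}
    - {"x": 0, "y": 0, "z": 0, "roll": 21, "claw": 0.4}
    - {"x": 0, "y": 0, "z": 0, "roll": 28, "claw": 0.4}
    - {"x": 0, "y": 0, "z": 0, "roll": 35, "claw": 0.4}

```text
clock: 37.17
eef_pos: [639.8, 178.6, 210.7]
tool_rot: [3.141, -0.0, 1.864]
force: [-0.3, -0.1, -1.1]
width: 51.2
```

Call:
send_rows:
  rows:
    - {"x": 0, "y": 0, "z": 0, "roll": 7, "claw": 0.4}
    - {"x": 0, "y": 0, "z": 0, "roll": 14, "claw": 0.4}
    - {"x": 0, "y": 0, "z": 0, "roll": 21, "claw": 0.4}
    - {"x": 0, "y": 0, "z": 0, "roll": 28, "claw": 0.4}
    - {"x": 0, "y": 0, "z": 0, "roll": 35, "claw": 0.4}

```text
clock: 37.58
eef_pos: [639.8, 178.5, 210.6]
tool_rot: [3.141, 0.0, 2.475]
force: [-0.2, -0.4, 0.4]
width: 51.3
```

Call:
send_rows:
  rows:
    - {"x": 0, "y": 0, "z": 0, "roll": 5, "claw": 0.4}
    - {"x": 0, "y": 0, "z": 0, "roll": 5, "claw": 0.4}
    - {"x": 0, "y": 0, "z": 0, "roll": 5, "claw": 0.4}

```text
clock: 37.83
eef_pos: [639.8, 178.5, 210.7]
tool_rot: [3.141, -0.0, 2.553]
force: [0.4, 0.1, -0.1]
width: 51.5
```

```bash
python3 -c "
from h import *
p=plate(); wb()
cv2.imwrite('pics/s5.png',np.vstack([cv2.resize(p[140:200,265:400],(675,300),interpolation=cv2.INTER_CUBIC),cv2.resize(img('side')[0][160:245,330:420],(675,640))[:300]]))"
```

```text
[639.8 178.5 210.7] [180.   -0.  146.3] [ 0.4  0.1 -0.1] [-0.   -0.   -0.05] 51.5 q [-0.58  0.73  0.48  1.52 -0.38  0.99  0.99]
plate 88 [ 4.6  8.9 13.6]
fence 109 [-153.4 -148.1 -142.5]
boardbar (array([626.9, -66.8]), array([68.3, 22.2]), 88.6)
top 82 (array([634.7, 179.3]), array([60.9, 16.5]), -36.4)
side 172 (array([639.3, 176.8]), array([63.9, 18.3]), -33.0)
```

View pics/s5.png

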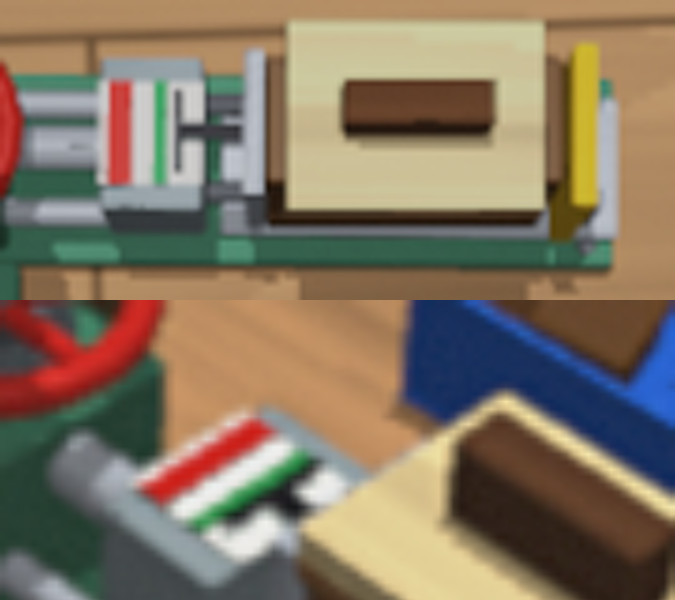

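The top half of the picture shows the pointer at x≈178, short of the green band (155–166), with the spring in about 2 mm. The plate touches the pile, and the pile still has about 5 mm to go to the fence. Regrip and continue.

Call:
send_rows:
  rows:
    - {"x": 0, "y": 0, "z": -3, "roll": 0, "claw": 0.4}
    - {"x": 0, "y": 0, "z": -6, "roll": 0, "claw": 0.4}
    - {"x": 0, "y": 0, "z": -6, "roll": 0, "claw": 0.7}
    - {"x": 0, "y": 0, "z": -6, "roll": 0, "claw": 1}
    - {"x": 0, "y": 0, "z": -6, "roll": 0, "claw": 1}

```text
clock: 38.45
eef_pos: [640.4, 178.4, 151.7]
tool_rot: [3.142, 0.001, 2.555]
force: [-11.3, -12.2, 1.0]
width: 15.4
```

Call:
send_rows:
  rows:
    - {"x": 0, "y": 0, "z": 0, "roll": 0, "claw": 1}
    - {"x": 0, "y": 0, "z": 0, "roll": 0, "claw": 1}
    - {"x": 0, "y": 0, "z": 0, "roll": 0, "claw": 1}
    - {"x": 0, "y": 0, "z": 0, "roll": 0, "claw": 1}

```text
clock: 38.78
eef_pos: [640.3, 178.3, 151.8]
tool_rot: [3.141, 0.001, 2.555]
force: [-1.2, -1.5, 2.7]
width: 15.2
```

Call:
send_rows:
  rows:
    - {"x": 0, "y": 0, "z": 0, "roll": -6, "claw": 1}
    - {"x": 0, "y": 0, "z": 0, "roll": -12, "claw": 1}
    - {"x": 0, "y": 0, "z": 0, "roll": -18, "claw": 1}
    - {"x": 0, "y": 0, "z": 0, "roll": -24, "claw": 1}
    - {"x": 0, "y": 0, "z": 0, "roll": -30, "claw": 1}

```text
clock: 39.2
eef_pos: [640.1, 178.2, 151.7]
tool_rot: [3.141, 0.001, 2.027]
force: [-3.0, -1.9, 2.3]
width: 14.9
```

```bash
cat >> h.py <<'E'
def gauge(p):
    # top picture: along the gauge, columns of red / green band / black pointer (pixels) 
    P=cv2.resize(p,None,fx=4,fy=4,interpolation=cv2.INTER_CUBIC).astype(int)
    R=P[4*157:4*176,4*270:4*312]; b,g,r=R[...,0],R[...,1],R[...,2]
    def col(m):
        h=m.sum(0); k=np.nonzero(h>0.5*h.max())[0]; return (h.max(),(k.min()/4+270,k.max()/4+270)) if h.max()>10 else None
    print('red',col((r-g>80)),'green',col((g-r>70)&(g>110)),'black',col(P[4*157:4*176,4*270:4*312].max(-1)<75))
E
python3 -c "
from h import *
p=plate(); gauge(p)"
```

```text
[640.1 178.2 151.7] [179.9   0.  116.1] [-3.  -1.9  2.3] [-0.49  0.29  0.35] 14.9 q [-0.64  0.82  0.59  1.57 -0.54  0.92  0.6 ]
plate 100 [ 0.5  6.2 11.2]
fence 109 [-153.4 -147.8 -142.7]
boardbar (array([626.7, -69.1]), array([68.3, 22.5]), 88.3)
red (np.int64(76), (np.float64(288.5), np.float64(292.5))) green (np.int64(76), (np.float64(298.0), np.float64(299.25))) black (np.int64(31), (np.float64(308.25), np.float64(309.0)))
```

Call:
send_rows:
  rows:
    - {"x": 0, "y": 0, "z": 0, "roll": -6, "claw": 1}
    - {"x": 0, "y": 0, "z": 0, "roll": -12, "claw": 1}
    - {"x": 0, "y": 0, "z": 0, "roll": -18, "claw": 1}
    - {"x": 0, "y": 0, "z": 0, "roll": -24, "claw": 1}
    - {"x": 0, "y": 0, "z": 0, "roll": -30, "claw": 1}

```text
clock: 39.67
eef_pos: [639.9, 178.1, 151.8]
tool_rot: [3.141, 0.0, 1.504]
force: [-2.9, -2.3, 3.8]
width: 15.0
```

```bash
python3 -c "
from h import *
p=plate(); gauge(p)
cv2.imwrite('pics/s6.png',cv2.resize(p[140:200,265:400],(810,360),interpolation=cv2.INTER_CUBIC))"
```

```text
[639.9 178.1 151.8] [180.    0.   86.2] [-2.9 -2.3  3.8] [-0.58  0.44  0.34] 15.0 q [-0.71  0.86  0.73  1.57 -0.66  0.97  0.17]
plate 102 [-1.9  3.2  8.8]
fence 108 [-153.5 -148.2 -142.6]
boardbar (array([626.3, -71.3]), array([68.3, 22.8]), 88.6)
red (np.int64(76), (np.float64(290.25), np.float64(294.25))) green (np.int64(76), (np.float64(299.5), np.float64(301.0))) black None
```

View pics/s6.png

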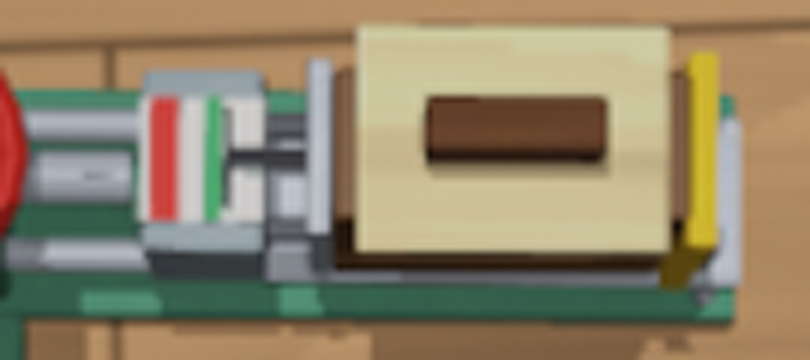

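Pointer at x≈226, just short of the green band (205–220): spring about 5 mm. The pile is nearly at the fence.

Call:
send_rows:
  rows:
    - {"x": 0, "y": 0, "z": 0, "roll": -6, "claw": 1}
    - {"x": 0, "y": 0, "z": 0, "roll": -12, "claw": 1}
    - {"x": 0, "y": 0, "z": 0, "roll": -18, "claw": 1}
    - {"x": 0, "y": 0, "z": 0, "roll": -24, "claw": 1}
    - {"x": 0, "y": 0, "z": 0, "roll": -24, "claw": 1}

```text
clock: 40.13
eef_pos: [639.7, 178.1, 151.8]
tool_rot: [3.141, 0.001, 1.085]
force: [-4.8, -1.8, 6.4]
width: 15.2
```

```bash
python3 -c "
from h import *
p=plate(); gauge(p)
cv2.imwrite('pics/s7.png',cv2.resize(p[140:200,265:400],(810,360),interpolation=cv2.INTER_CUBIC))"
```

```text
[639.7 178.1 151.8] [180.    0.   62.2] [-4.8 -1.8  6.4] [-0.52  0.67 -0.21] 15.2 q [-0.75  0.9   0.84  1.57 -0.76  1.02 -0.17]
plate 100 [-1.8  3.2  8.8]
fence 108 [-153.2 -147.7 -142.5]
boardbar (array([626.5, -71.3]), array([68.4, 22.6]), 89.1)
red (np.int64(76), (np.float64(291.75), np.float64(295.75))) green (np.int64(76), (np.float64(301.0), np.float64(302.0))) black (np.int64(21), (np.float64(311.0), np.float64(311.75)))
```

View pics/s7.png

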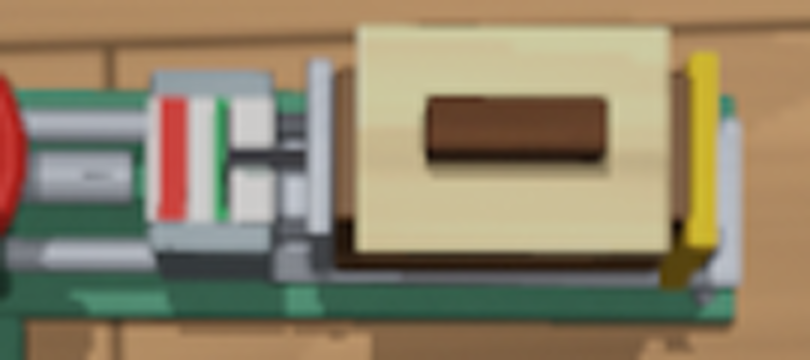

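```bash
python3 - <<'E'
from h import *
now=img('top','top7.png')[0]
for nm,p in(('start',cv2.imread('pics/top0.png')),('t4',cv2.imread('pics/top4.png')),('now',now)):
    R=p[158:166,278:318].astype(int).mean(0); R2=p[169:175,278:318].astype(int).mean(0)
    print(nm)
    for q in (R,R2): print(' '.join(f'{278+i}:{int(a[2])},{int(a[1])}' for i,a in enumerate(q)))
E
```

```text
start
278:191,187 279:201,167 280:199,65 281:199,65 282:199,65 283:194,68 284:191,148 285:202,201 286:202,201 287:202,201 288:179,190 289:73,165 290:75,163 291:150,177 292:202,201 293:179,178 294:94,97 295:150,152 296:177,176 297:177,176 298:157,156 299:61,66 300:72,80 301:72,81 302:72,81 303:72,81 304:72,81 305:73,82 306:69,82 307:126,133 308:177,182 309:180,185 310:171,177 311:134,140 312:110,119 313:150,163 314:163,176 315:164,177 316:164,177 317:164,177
278:192,183 279:201,153 280:200,65 281:200,65 282:200,65 283:197,78 284:196,153 285:202,201 286:202,201 287:196,198 288:162,186 289:73,166 290:83,166 291:155,181 292:202,201 293:180,179 294:129,129 295:186,185 296:202,201 297:195,194 298:157,157 299:52,67 300:50,86 301:58,106 302:70,125 303:70,125 304:69,125 305:68,123 306:68,113 307:135,147 308:184,189 309:180,185 310:164,169 311:113,117 312:102,106 313:127,131 314:154,158 315:185,190 316:185,190 317:185,190
t4
278:194,191 279:204,170 280:202,66 281:202,66 282:202,66 283:197,70 284:194,151 285:205,204 286:205,204 287:205,204 288:182,194 289:74,167 290:76,165 291:152,180 292:205,2
[... 990 characters left out ...]
298:204,203 299:197,200 300:158,187 301:73,160 302:67,126 303:132,132 304:178,178 305:178,178 306:178,178 307:179,178 308:179,178 309:171,170 310:136,137 311:71,77 312:86,94 313:91,99 314:92,100 315:91,98 316:137,142 317:182,187
278:121,131 279:117,127 280:118,128 281:118,129 282:120,130 283:122,131 284:124,134 285:124,134 286:111,124 287:64,105 288:66,119 289:150,162 290:203,193 291:200,146 292:202,67 293:202,68 294:202,68 295:195,83 296:189,158 297:204,203 298:204,203 299:197,200 300:158,187 301:71,154 302:60,101 303:148,148 304:204,203 305:203,202 306:200,200 307:201,200 308:200,200 309:193,193 310:160,161 311:118,122 312:153,158 313:183,187 314:182,187 315:172,177 316:165,169 317:187,191
```

By the columns, the pointer started at 294.2 with the band centre at 289.9. It now reads about 302.6 with the band at 301.9, so the spring is in about 8.8 mm. A further 10° brings it to the middle of the band. Then let go.

Call:
send_rows:
  rows:
    - {"x": 0, "y": 0, "z": 0, "roll": -5, "claw": 1}
    - {"x": 0, "y": 0, "z": 0, "roll": -10, "claw": 1}
    - {"x": 0, "y": 0, "z": 0, "roll": -10, "claw": 1}
    - {"x": 0, "y": 0, "z": 0, "roll": -10, "claw": 1}

```text
clock: 40.57
eef_pos: [639.6, 178.2, 151.7]
tool_rot: [3.141, 0.0, 0.914]
force: [-4.5, -1.3, 5.6]
width: 14.4
```

Call:
send_rows:
  rows:
    - {"x": 0, "y": 0, "z": 0, "roll": 0, "claw": 0.7}
    - {"x": 0, "y": 0, "z": 0, "roll": 0, "claw": 0.4}
    - {"x": 0, "y": 0, "z": 0, "roll": 0, "claw": 0.4}
    - {"x": 0, "y": 0, "z": 3, "roll": 0, "claw": 0.4}
    - {"x": 0, "y": 0, "z": 6, "roll": 0, "claw": 0.4}

```text
clock: 40.98
eef_pos: [638.6, 179.3, 209.3]
tool_rot: [-3.139, 0.003, 0.915]
force: [0.5, -0.7, -0.9]
width: 51.5
```

```bash
python3 - <<'E'
from h import *
p=plate()
for sl in ((158,166),(169,175)):
    R=p[sl[0]:sl[1],290:308].astype(int).mean(0); print(' '.join(f'{290+i}:{int(a[2])},{int(a[1])}' for i,a in enumerate(R)))
for n in('top','side'):
    p,d=img(n); X=cloud(n,d); b,g,r=[p[...,i].astype(int) for i in range(3)]
    m=(r-g>70)&(X[...,0]<575)&(X[...,0]>500)&(abs(X[...,1]-160)<70)&(X[...,2]>70)
    Q=X[m]; print(n,m.sum(),Q.mean(0).round(1),Q.min(0).round(),Q.max(0).round())
    m=(abs(X[...,0]-548)<40)&(abs(X[...,1]-165)<50)&(X[...,2]>12)&(X[...,2]<75); Q=X[m]; print(' block',np.percentile(Q,[3,97],axis=0).round())
E
```

```text
[638.6 179.3 209.3] [-179.9    0.2   52.4] [ 0.5 -0.7 -0.9] [ 0.04 -0.05  0.02] 51.5 q [-0.79  0.86  0.92  1.52 -0.73  1.14 -0.37]
plate 99 [-1.8  3.1  8.8]
fence 109 [-153.4 -147.8 -142.3]
boardbar (array([626.7, -71.3]), array([68.2, 22.1]), 88.3)
290:174,177 291:204,184 292:203,97 293:202,67 294:202,67 295:202,67 296:200,123 297:199,184 298:205,203 299:205,203 300:188,195 301:117,168 302:68,127 303:101,116 304:156,166 305:179,178 306:179,178 307:179,178
290:175,185 291:201,183 292:197,89 293:202,68 294:203,67 295:203,68 296:202,126 297:202,186 298:205,204 299:205,203 300:184,194 301:94,159 302:58,100 303:126,141 304:189,198 305:203,202 306:201,201 307:201,200
top 71 [548.3 158.6 127.3] [538. 147. 122.] [558. 169. 133.]
 block [[525. 137.  16.]
 [587. 213.  56.]]
side 68 [548.2 152.8 125.7] [538. 145. 118.] [561. 162. 133.]
 block [[526. 134.  16.]
 [584. 212.  57.]]
```

The spring is at about 10 mm and holds with the wheel let go; the plate is still and the pile is at the fence. The lever ball is at about (548, 157, 122). I will push it along +y with the closed fingers, jaws in line with y to clear the rim.

Call:
send_rows:
  rows:
    - {"x": -2, "y": -1.5, "z": 0, "roll": -7, "claw": 1}
    - {"x": -4, "y": -3, "z": 0, "roll": -14, "claw": 1}
    - {"x": -6, "y": -4.5, "z": 0, "roll": -21, "claw": 1}
    - {"x": -8, "y": -5.6, "z": 0, "roll": -28, "claw": 1}
    - {"x": -9.2, "y": -5.6, "z": 0, "roll": -35, "claw": 1}

```text
clock: 41.55
eef_pos: [545.2, 120.1, 210.0]
tool_rot: [-3.142, 0.002, 0.293]
force: [-0.0, 0.3, 0.2]
width: -0.4
```

Call:
send_rows:
  rows:
    - {"x": 0, "y": 0, "z": 0, "roll": -7, "claw": 1}
    - {"x": 0, "y": 0, "z": 0, "roll": -14, "claw": 1}
    - {"x": 0, "y": 0, "z": 0, "roll": -17.4, "claw": 1}
    - {"x": 0, "y": 0, "z": -2, "roll": -17.4, "claw": 1}
    - {"x": 0, "y": 0, "z": -4, "roll": -17.4, "claw": 1}

```text
clock: 41.97
eef_pos: [548.1, 123.1, 169.8]
tool_rot: [-3.142, -0.001, 0.0]
force: [-0.9, 1.2, -0.4]
width: 0.0
```

Call:
send_rows:
  rows:
    - {"x": 0, "y": 0, "z": -2, "roll": 0, "claw": 1}
    - {"x": 0, "y": 0, "z": -4, "roll": 0, "claw": 1}
    - {"x": 0, "y": 0, "z": -5.4, "roll": 0, "claw": 1}
    - {"x": 0, "y": 0, "z": -5.4, "roll": 0, "claw": 1}
    - {"x": 0, "y": 0, "z": -5.4, "roll": 0, "claw": 1}

```text
clock: 42.38
eef_pos: [547.1, 122.7, 115.6]
tool_rot: [3.141, 0.002, -0.0]
force: [-0.6, -0.5, 0.5]
width: 0.4
```

Call:
send_rows:
  rows:
    - {"x": 0, "y": 0.6, "z": 0, "roll": 0, "claw": 1}
    - {"x": 0, "y": 1.2, "z": 0, "roll": 0, "claw": 1}
    - {"x": 0, "y": 1.8, "z": 0, "roll": 0, "claw": 1}
    - {"x": 0, "y": 2.4, "z": 0, "roll": 0, "claw": 1}
    - {"x": 0, "y": 3, "z": 0, "roll": 0, "claw": 1}

```text
clock: 42.8
eef_pos: [548.0, 153.6, 117.0]
tool_rot: [-3.141, -0.001, 0.0]
force: [0.1, -1.3, 1.4]
width: -0.4
```

```bash
cat >> h.py <<'E'
def lev():
    s=ctrl.read_state(); print(s['eef_pos'].round(1),s['force'].round(1),s['tool_rot'].round(2),s['width'])
    for n in('top','side'):
        p,d=img(n); X=cloud(n,d); b,g,r=[p[...,i].astype(int) for i in range(3)]
        m=(r-g>70)&(X[...,0]<568)&(X[...,0]>500)&(abs(X[...,1]-185)<80)&(X[...,2]>70)
        if m.sum()>5: Q=X[m]; print(n,m.sum(),Q.mean(0).round(1),Q.min(0).round(),Q.max(0).round())
    return p
E
python3 -c "
from h import *
p=lev(); cv2.imwrite('pics/s8.png',cv2.resize(p[100:260,240:440],None,fx=3,fy=3))"
```

```text
[548.  153.6 117. ] [ 0.1 -1.3  1.4] [-3.14 -0.    0.  ] -0.36748013981927635
side 23 [542.5 175.3 133.8] [535. 109. 122.] [557. 185. 174.]
```

View pics/s8.png

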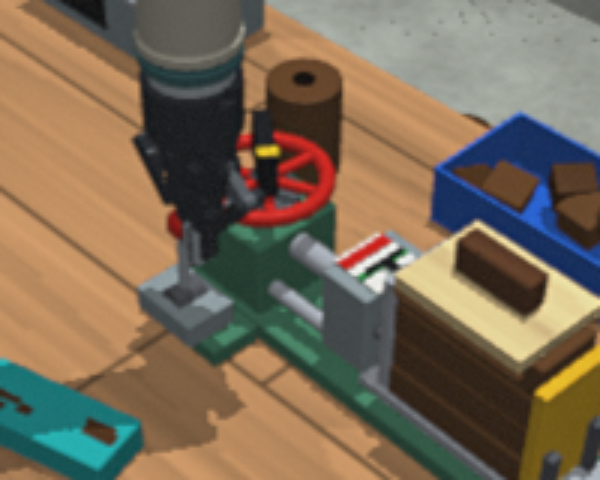

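The lever moves with the fingers: its ball is behind them at about (180,215), with the shaft upright. Continue.

Call:
send_rows:
  rows:
    - {"x": 0, "y": 0.5, "z": 0, "roll": 0, "claw": 1}
    - {"x": 0, "y": 1, "z": 0, "roll": 0, "claw": 1}
    - {"x": 0, "y": 1.5, "z": 0, "roll": 0, "claw": 1}
    - {"x": 0, "y": 2, "z": 0, "roll": 0, "claw": 1}
    - {"x": 0, "y": 2.5, "z": 0, "roll": 0, "claw": 1}

```text
clock: 43.32
eef_pos: [547.8, 178.2, 116.4]
tool_rot: [3.142, -0.0, -0.0]
force: [-0.6, -0.5, -0.3]
width: 0.3
```

Call:
send_rows:
  rows:
    - {"x": 0, "y": 0.4, "z": -0.2, "roll": 0, "claw": 1}
    - {"x": 0, "y": 0.8, "z": -0.4, "roll": 0, "claw": 1}
    - {"x": 0, "y": 1.2, "z": -0.5, "roll": 0, "claw": 1}
    - {"x": 0, "y": 1.5, "z": -0.5, "roll": 0, "claw": 1}

```text
clock: 43.65
eef_pos: [547.4, 193.2, 111.0]
tool_rot: [3.142, 0.001, -0.0]
force: [-0.4, -1.0, -1.5]
width: -0.2
```

```bash
python3 -c "
from h import *
lev()"
```

```text
[547.4 193.2 111. ] [-0.4 -1.  -1.5] [ 3.14  0.   -0.  ] -0.23075343260983142
top 10 [558.4 144.  402.7] [548. 136. 251.] [567. 162. 455.]
side 17 [543.  211.3 127.7] [535. 142. 117.] [557. 223. 175.]
```

Call:
send_rows:
  rows:
    - {"x": 0, "y": 0.3, "z": 0, "roll": 0, "claw": 1}
    - {"x": 0, "y": 0.6, "z": 0, "roll": 0, "claw": 1}
    - {"x": 0, "y": 0.8, "z": 0, "roll": 0, "claw": 1}

```text
clock: 44.0
eef_pos: [547.6, 197.4, 111.6]
tool_rot: [3.136, -0.0, -0.002]
force: [0.1, -9.7, -1.1]
width: -0.1
```

Call:
send_rows:
  rows:
    - {"x": 0, "y": 0.3, "z": 0, "roll": 0, "claw": 1}
    - {"x": 0, "y": 0.5, "z": 0, "roll": 0, "claw": 1}

```text
clock: 44.17
eef_pos: [547.6, 197.9, 111.7]
tool_rot: [3.129, -0.001, -0.005]
force: [-1.1, -18.3, -1.1]
width: -0.2
```

The force rises to 18 N with no more travel, so the lever is at its stop. Back off, lift and check.

Call:
send_rows:
  rows:
    - {"x": 0, "y": -2, "z": 0, "roll": 0, "claw": 1}
    - {"x": 0, "y": -4.5, "z": 0, "roll": 0, "claw": 1}
    - {"x": 0, "y": -6.5, "z": 2, "roll": 0, "claw": 1}
    - {"x": 0, "y": -6.5, "z": 6, "roll": 0, "claw": 1}
    - {"x": 0, "y": -6.5, "z": 10, "roll": 0, "claw": 1}

```text
clock: 44.58
eef_pos: [546.7, 139.1, 212.0]
tool_rot: [3.141, 0.003, -0.004]
force: [2.0, 1.0, -0.7]
width: -0.1
```

Call:
send_rows:
  rows:
    - {"x": -3, "y": 0, "z": 2, "roll": 0, "claw": 1}
    - {"x": -6, "y": 0, "z": 4, "roll": 0, "claw": 1}
    - {"x": -9, "y": 0, "z": 5, "roll": 0, "claw": 1}
    - {"x": -11, "y": 0, "z": 5, "roll": 0, "claw": 1}
    - {"x": -11, "y": 0, "z": 5, "roll": 0, "claw": 1}

```text
clock: 45.0
eef_pos: [433.6, 141.4, 261.8]
tool_rot: [-3.137, 0.004, -0.001]
force: [-0.5, 0.1, -0.1]
width: -0.2
```

Call:
send_rows:
  rows:
    - {"x": 0, "y": 0, "z": 0, "roll": 0, "claw": 1}
    - {"x": 0, "y": 0, "z": 0, "roll": 0, "claw": 1}
    - {"x": 0, "y": 0, "z": 0, "roll": 0, "claw": 1}

```text
clock: 45.25
eef_pos: [438.7, 140.7, 261.4]
tool_rot: [3.141, -0.001, -0.0]
force: [-0.1, -0.1, -0.4]
width: -0.3
```

```bash
python3 - <<'E'
from h import *
q=lev(); p=plate()
for sl in ((158,166),(169,175)):
    R=p[sl[0]:sl[1],290:308].astype(int).mean(0); print(' '.join(f'{290+i}:{int(a[2])},{int(a[1])}' for i,a in enumerate(R)))
X=cloud('top',img('top')[1])
for lo,hi in((162,178),(150,161),(122,134),(55,68)):
    for m,c,n in comps(X,lo,hi,(560,700,-141,10),20): print(lo,n,rect('top',X,m),np.median(X[m][:,2]).round(1))
a=cv2.resize(p[130:220,225:405],(720,360),interpolation=cv2.INTER_CUBIC); b=cv2.resize(q[120:290,270:470],None,fx=1.4,fy=1.4)
b=cv2.copyMakeBorder(b,0,0,0,720-b.shape[1],cv2.BORDER_CONSTANT); cv2.imwrite('pics/s9.png',np.vstack([a,b]))
E
```

```text
[438.7 140.7 261.4] [-0.1 -0.1 -0.4] [ 3.14 -0.   -0.  ] -0.2663231856250125
top 76 [550.9 223.2 122. ] [541. 213. 114.] [563. 235. 130.]
side 65 [551.  218.8 120.9] [540. 210. 113.] [566. 230. 128.]
[438.5 140.4 261.3] [179.9  -0.   -0. ] [ 0.4 -0.5  0.9] [ 0.   -0.02 -0.04] -0.1 q [-1.16  0.65  1.28  2.02 -0.73  1.04 -1.1 ]
plate 99 [-1.8  3.2  8.8]
fence 109 [-153.3 -148.1 -142.4]
boardbar (array([626.9, -71.3]), array([68.1, 22. ]), 88.3)
290:169,173 291:200,180 292:198,94 293:198,65 294:198,65 295:198,65 296:196,119 297:195,180 298:201,199 299:201,199 300:184,191 301:113,164 302:65,123 303:98,113 304:152,162 305:175,174 306:175,174 307:175,174
290:171,182 291:197,179 292:193,86 293:198,65 294:199,65 295:199,65 296:198,123 297:198,182 298:200,199 299:201,199 300:181,190 301:92,155 302:56,97 303:122,137 304:186,194 305:199,198 306:197,197 307:197,196
162 1621 (array([626.4, -70.9]), array([120.8,  87.9]), 88.0) 169.8
150 90 (array([629.,  -7.]), array([56.9,  7. ]), -1.7) 157.8
150 78 (array([ 624. , -136.8]), array([58.6,  5.5]), -1.5) 157.1
55 66 (array([597. , -51.9]), array([103.7,   3.6]), 88.4) 60.2
```

View pics/s9.png

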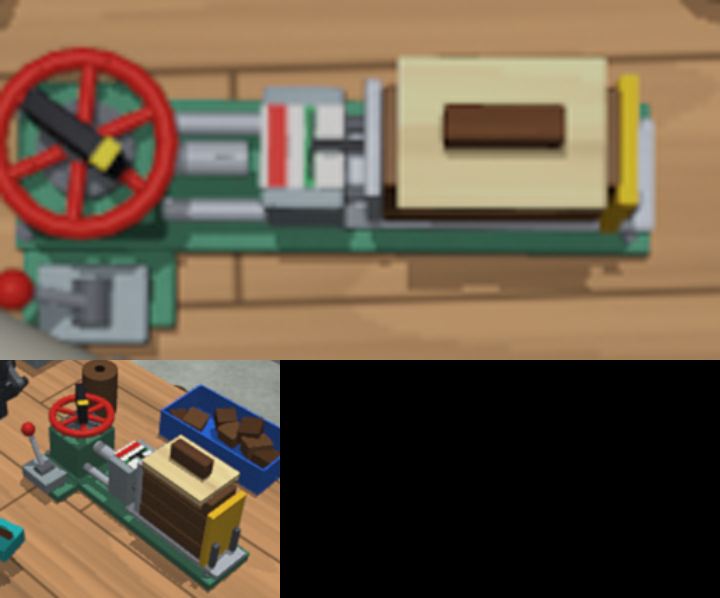

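The pointer is on the green band (crop 310,145), the pile is tight between plate and fence, the board is flat and astride, and the lever is thrown over. The arm is clear, so I hand the job in.

```bash
python3 -c "
from h import *
print(ctrl.finish_job())"
```

```text
the job is handed in; nothing more can be done
None
```

The bundle is made up and handed in at about 45 s of the 210 s; `finish_job` gave no verdict. I stacked all four brown slabs on the bed and laid the board on top. I then wound the wheel clockwise about 214° in two grips, let it go, and pushed the lock lever over until it met its stop. I left the blue and turquoise slabs alone.

What the last checks showed, with the arm clear:
- **Spring:** about 10 mm by the pointer, on the green band. It reads the same with the wheel let go.
- **Pile:** held between plate and fence, with the top slab's centre about 70 mm from the fence. The slabs were placed within about 3 mm of each other across the bed.
- **Board:** flat, with its top at 170 mm, in line with the clamp within about 0.5° and centred within about 2 mm.
- **Lever:** its tip moved from y ≈ 157 to 223 mm. The push stopped there with 18 N on the tool, so I take it to be fully over; I could not read the angle directly.

- **Camera disagreement:** the top camera reads x about 3 mm lower than the arm and the side camera. This put the bottom slab about 2 to 3 mm nearer the robot than the others, inside the 10 mm allowed.
- **Not checked:** after winding I measured only the board and the top slab directly. I judged the lower slabs from the picture.

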